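# Build the tray tower from nested spares

### The arm

A 7-joint arm with a two-finger parallel gripper is mounted at the origin on the work surface. World frame = base frame: x ahead of the robot, y to its left, z up, the work surface at z = 0. Lengths are in m, angles in rad, forces in N, time in s.
With the tool pointing down it reaches from about 0.425 to 0.95 m from the base axis. Payload 16.7 kg.
Tool frame: the origin (TCP) lies between the finger pads; the fingertips stand 25 mm ahead of it and the grasp point (between the pads) lies 6 mm ahead of it (robot.nose_length is the distance from the TCP to the fingertips, in m); z points along the fingers, x is the direction in which the jaws open and shut, and the axes are right-handed (so a half turn about z gives the same grasp; the last joint's range is limited). The gripper opens to 94 mm and grips with 3 to 60 N. Pads are 16 mm wide; open, the fingers measure 119 mm over their backs; the gripper's body (75 mm by 177 mm) begins 78 mm behind the grasp point.
Start: joints at [-1.339, 0.426, 0.074, 1.606, -0.034, 1.111, -0.067], TCP at [0.252, 0.626, 0.23] pointing down, gripper open.
Joint ranges: [-2.85, 2.85], [-0.5, 2.14], [-1.23, 1.37], [0.21, 2.46], [-1.02, 4.16], [0.16, 2.05], [-2.73, 2.73]. Speed limits (rad/s): [1.89, 1.89, 2.39, 2.39, 3.01, 3.01, 3.01].

### API

Orientations are given as a unit quaternion [w, x, y, z].
In Python, from station import robot, snapshot, camera_params gives the robot as it stands. The module is installed in compiled form; this text tells all that it offers.
- The arm moves only by the tool jog_arm, never from a script. Its argument "commands" is a list of rows, each an object with "claw": the finger opening in mm, from 0 to 94; "xyz": the shift along the tool's x, y, z in mm, a list of three; "spin": the turn about the tool's z in degrees. In form: [{"claw": claw, "xyz": [dx, dy, dz], "spin": spin}, ...]. A call has 1 to 10 rows; each row is the pose to reach, as a shift and turn from the pose commanded when the call began, along the tool's axes at that moment; what a row does not reach only later rows make up. A row lasts 1/12 s, in which the tool goes at most 41.7 mm and 7.16 degrees, less where a joint would pass 70% of its speed; a pose out of reach is approached as far as the arm can. A call with a gripper value outside its range is refused whole. The fingers move at their own pace and stop on an object; the grip force is fixed at half the most. Time passes only in rows, so rows that repeat a pose let the fingers close. It gives the time, the measured TCP pose, the force and the opening at its end, in the units of the state.
- robot.sense(): the state, without advancing time (a new reading comes with each control period).
- snapshot(name): name is "scene" or "side" or "wrist"; returns the picture (400x640x3 uint8, red, green, blue); there is no depth.
- camera_params(name): a dict with "camera_matrix" (3x3 intrinsics, pixels), "view" (4x4, takes a point from world to camera coordinates). Camera axes: x right, y down, z forward; pixel columns grow to the right and rows downward; lengths in m; the calibration is good to about 2 mm. A picture is of the moment at which its call begins: read the wrist's pose just before it. camera_params takes no time and is no camera call; for the wrist camera it gives the pose at the moment of the call.
- robot.finish_job(): hands the job in, once; it reports no verdict.
The state is a dict: "time": time; "q": joint angles; "dq": joint speeds; "joint_torque": joint torques, N m; "tool_pos": TCP position; "ee_rot": TCP orientation; "force": force on the tool from outside, world axes, zero at the start; "torque": the same for the moment, N m; "gripper_width": finger opening in m.
Only numpy, scipy, OpenCV 4.12 (cv2) and the standard library are available. Lean on these libraries where they do the work, as an engineer would, in place of code of your own. Each camera call takes 0.05 s, during which the arm holds its last target.

### The job

Make the tray with the torch in it into a three-tier tower: take the two nested spare trays apart and stack both on it, one above the other, turning each end for end to the tray under it so that it stands in the rim pockets instead of nesting. Lower the trays into place rather than dropping them, leave the torch in the bottom tray and that tray where it stands, and do not disturb the other things on the bench.

Things in the scene. Friction and masses are not known exactly. Their poses are not given: they have to be found in the camera images.
- bottom_tray_mid (a point): Green plastic stack-nest tray with a torch in it, standing on the bench; 200 long x 152 wide x 80 mm high, 0.26 kg. Point: the tray's centre, 40 mm above its underside. x: along it towards the end with the hand scoop; y across; z up. All three trays are alike. Each can sit on another in two ways: same way round it nests 43 mm higher; turned half round it stacks 73 mm higher.
- lower_spare_mid (a point): Lower of two empty spare trays, standing on the bench; point and axes as for bottom_tray_mid. RIM, for all trays: flat top at z = +40 from this point, upright faces 18 mm deep to pinch from above. Long sides: 18 mm wide, |y| = 58 to 76, unbroken for x = -17 to 17. Plain (-x) end: 12 mm wide, x = -100 to -88, unbroken for |y| < 58. Inside, the walls drop straight for 37 mm, then slope in to a floor 157 x 96 mm.
- upper_spare_mid (a point): Upper of the two empty spare trays, nested in lower_spare the same way round, its rim 43 mm above the rim below; lift it at least 40 mm straight up to clear. Point and axes as for bottom_tray_mid. All trays weigh about 0.2 to 0.3 kg. Pinched firmly across one rim, a tray hangs nearly level, the far side sagging by up to several degrees.
- bottom_tray_scoop (a point): Middle of the rim of the scoop (+x) end of bottom_tray: 94 mm along +x from bottom_tray_mid and 18 mm above it. On this end the middle 80 mm of the rim is dipped by 22 mm as a hand hold, 12 mm thick, x = 88 to 100; the other end is plain and full height.
- lower_spare_scoop (a point): The same scoop point on lower_spare. FEET, for all trays: four posts on the long sides, centred at x = +67 and x = -33, |y| = 49 to 66, each 19 mm long, from the underside (z = -40) up to z = +3. Above each post the side wall is an open channel, 31 mm long, out to |y| = 71; the posts of a tray set the same way round drop down it and the trays nest.
- upper_spare_scoop (a point): The same scoop point on upper_spare. POCKETS, for all trays: at x = -67 and x = +33 the long rims are cut 7 mm deep (floor z = +33), 31 mm long, open inwards, with an outer lip at |y| = 71 to 76. The posts of a tray turned half round land in them: its centre is then straight above and 73 mm higher, with about 6 mm of play each way along x and 5 mm along y.
- torch_mid (a point): Blue solar torch, 126 x 40 x 40 mm, 0.18 kg, lying on the floor of bottom_tray; this point is its centre, x along its length. It stays below the floor of a tray stacked above.
- mug_mid (a point): Steel mug, 80 mm across, 85 mm high, handle at its +y reaching 37 mm farther out; its centre. Not to be disturbed.
- bowl_mid (a point): Round white ceramic bowl, 136 mm across the rim, 55 mm high; its centre. Not to be disturbed.
- snap_box_mid (a point): Clear plastic box with a white snap lid, 118 (x) x 174 (y) x 70 mm; its centre. Not to be disturbed.
- flask_mid (a point): Upright aluminium drinking bottle, 66 mm across, 200 mm high; its centre. Not to be disturbed.
Things that resemble listed ones, but are neither listed nor needed, are in the scene too. Several things look just like the part that bears torch_mid: the one meant starts farthest to the robot's right.

How it is judged:
On the way, in this order (a step that is already met when the one before it is completed fails the run):
1. the two spare trays have been taken out of one another (distance between upper_spare_mid and lower_spare_mid above 0.085 m), for 0.1 s.
2. one spare tray stands stacked on the bottom tray, turned end for end to it (((z of upper_spare_mid in the frame of bottom_tray_mid between 0.0705 and 0.0755 m and x of upper_spare_mid in the frame of bottom_tray_mid between -0.008 and 0.008 m and y of upper_spare_mid in the frame of bottom_tray_mid between -0.007 and 0.007 m and angle between the x axis of upper_spare_mid and the x axis of bottom_tray_mid, either way round below 0.12 rad and angle between upper_spare_mid's own z axis and vertical below 0.03 rad and x of upper_spare_scoop in the frame of bottom_tray_mid below -0.05 m) or (z of lower_spare_mid in the frame of bottom_tray_mid between 0.0705 and 0.0755 m and x of lower_spare_mid in the frame of bottom_tray_mid between -0.008 and 0.008 m and y of lower_spare_mid in the frame of bottom_tray_mid between -0.007 and 0.007 m and angle between the x axis of lower_spare_mid and the x axis of bottom_tray_mid, either way round below 0.12 rad and angle between lower_spare_mid's own z axis and vertical below 0.03 rad and x of lower_spare_scoop in the frame of bottom_tray_mid below -0.05 m))), for 0.2 s.
At the end, for the whole second after the job is handed in: Three tiers at rest: each spare 70.5-75.5 mm above the tray under it (feet in the pockets), centred within 8 mm along and 7 mm across, in line within 0.12 rad, level within 0.03 rad, scoop end over plain end; bottom tray within 30 mm of its start and level, torch lying in it ((((z of upper_spare_mid in the frame of bottom_tray_mid between 0.0705 and 0.0755 m and x of upper_spare_mid in the frame of bottom_tray_mid between -0.008 and 0.008 m and y of upper_spare_mid in the frame of bottom_tray_mid between -0.007 and 0.007 m and angle between the x axis of upper_spare_mid and the x axis of bottom_tray_mid, either way round below 0.12 rad and angle between upper_spare_mid's own z axis and vertical below 0.03 rad and x of upper_spare_scoop in the frame of bottom_tray_mid below -0.05 m) and (z of lower_spare_mid in the frame of upper_spare_mid between 0.0705 and 0.0755 m and x of lower_spare_mid in the frame of upper_spare_mid between -0.008 and 0.008 m and y of lower_spare_mid in the frame of upper_spare_mid between -0.007 and 0.007 m and angle between the x axis of lower_spare_mid and the x axis of upper_spare_mid, either way round below 0.12 rad and angle between lower_spare_mid's own z axis and vertical below 0.03 rad and x of lower_spare_scoop in the frame of upper_spare_mid below -0.05 m)) or ((z of lower_spare_mid in the frame of bottom_tray_mid between 0.0705 and 0.0755 m and x of lower_spare_mid in the frame of bottom_tray_mid between -0.008 and 0.008 m and y of lower_spare_mid in the frame of bottom_tray_mid between -0.007 and 0.007 m and angle between the x axis of lower_spare_mid and the x axis of bottom_tray_mid, either way round below 0.12 rad and angle between lower_spare_mid's own z axis and vertical below 0.03 rad and x of lower_spare_scoop in the frame of bottom_tray_mid below -0.05 m) and (z of upper_spare_mid in the frame of lower_spare_mid between 0.0705 and 0.0755 m and x of upper_spare_mid in the frame of lower_spare_mid between -0.008 and 0.008 m and y of upper_spare_mid in the frame of lower_spare_mid between -0.007 and 0.007 m and angle between the x axis of upper_spare_mid and the x axis of lower_spare_mid, either way round below 0.12 rad and angle between upper_spare_mid's own z axis and vertical below 0.03 rad and x of upper_spare_scoop in the frame of lower_spare_mid below -0.05 m))) and distance of bottom_tray_mid from where it was at the start of the episode below 0.03 m and angle between bottom_tray_mid's own z axis and vertical below 0.03 rad and x of torch_mid in the frame of bottom_tray_mid between -0.06 and 0.06 m and y of torch_mid in the frame of bottom_tray_mid between -0.045 and 0.045 m and z of torch_mid in the frame of bottom_tray_mid below 0 m and linear speed of each of bottom_tray, lower_spare, upper_spare below 0.02 m/s and angular speed of each of bottom_tray, lower_spare, upper_spare below 0.1 rad/s); the robot touches nothing.
It fails at once if a tray is dropped: it moves faster than 0.6 m/s with no finger on it ((linear speed of lower_spare above 0.6 m/s and contact force between lower_spare and the fingers below 0.01 N) or (linear speed of upper_spare above 0.6 m/s and contact force between upper_spare and the fingers below 0.01 N)).
It fails at once if the bottom tray is shifted more than 30 mm (distance of bottom_tray_mid from where it was at the start of the episode above 0.03 m).
It fails at once if the mug, bowl, snap box or bottle is moved more than 20 mm (distance of any of mug_mid, bowl_mid, snap_box_mid, flask_mid from where it was at the start of the episode above 0.02 m).
It also fails if it takes over 61 s, if anything falls off the work surface, if the arm or the gripper's body presses on something with over 40 N, if the wrist force passes 120 N, or if a joint passes its speed limit or range.

## Working session

There is one attempt and no reset: what is moved stays moved. The work goes in short steps, Python scripts to look and compute and a tool call to move; the robot and the scene stay as the last step left them, time stands still between calls to the robot, and variables do not carry over. Pictures are saved under pics/ and viewed, and the job is handed in when it is done.

Besides the shell and the picture viewer there is one more tool, called after "Emit:" as name(argument=value, ...), one argument or row to a line, values as JSON. jog_arm: Moves the arm, as the interface text tells. Its arguments: {"type":"object","properties":{"commands":{"type":"array"}},"required":["commands"]}

```bash
mkdir -p pics; python3 - <<'E'
from station import robot,snapshot,camera_params
import cv2,numpy as np
print(robot.sense())
for n in ("scene","side","wrist"):
    p=camera_params(n); print(n,np.round(p["camera_matrix"],1).tolist(),np.round(p["view"],3).tolist())
    cv2.imwrite(f"pics/{n}0.png",snapshot(n)[:,:,::-1])
E
```

```text
{'time': 0.0, 'q': array([-1.33849742,  0.42670965,  0.07387869,  1.60662472, -0.03403733,
        1.11083398, -0.06710719]), 'dq': array([ 0.00203888,  0.00106063, -0.00074762,  0.00132953, -0.00027356,
       -0.0005183 ,  0.00053912]), 'joint_torque': array([ 6.26033379e-04, -9.35833812e+01,  3.66698049e+00, -4.54157817e+01,
       -4.88161063e-02,  2.07860529e-02,  1.29193136e-04]), 'tool_pos': array([0.25140202, 0.62597575, 0.22978356]), 'ee_rot': array([ 4.33637908e-04,  8.28439512e-01,  5.60078157e-01, -4.95898036e-04]), 'force': array([-0.49273836,  1.24407007, -0.71015046]), 'torque': array([ 0.02164726, -0.03359662,  0.02053538]), 'gripper_width': 0.09353921826785382}
scene [[418.3, 0.0, 318.8], [0.0, 418.3, 200.8], [0.0, 0.0, 1.0]] [[-0.207, 0.978, 0.013, 0.018], [0.672, 0.152, -0.724, -0.308], [-0.711, -0.141, -0.689, 1.424], [0.0, 0.0, 0.0, 1.0]]
side [[368.4, 0.0, 326.4], [0.0, 368.4, 203.8], [0.0, 0.0, 1.0]] [[0.998, -0.069, 0.012, -0.512], [-0.04, -0.699, -0.714, 0.179], [0.058, 0.712, -0.7, 0.815], [0.0, 0.0, 0.0, 1.0]]
wrist [[304.6, 0.0, 316.8], [0.0, 304.6, 190.6], [0.0, 0.0, 1.0]] [[0.373, 0.928, -0.001, -0.674], [0.9, -0.361, 0.244, -0.025], [0.226, -0.092, -0.97, 0.39], [0.0, 0.0, 0.0, 1.0]]
```

View pics/scene0.png

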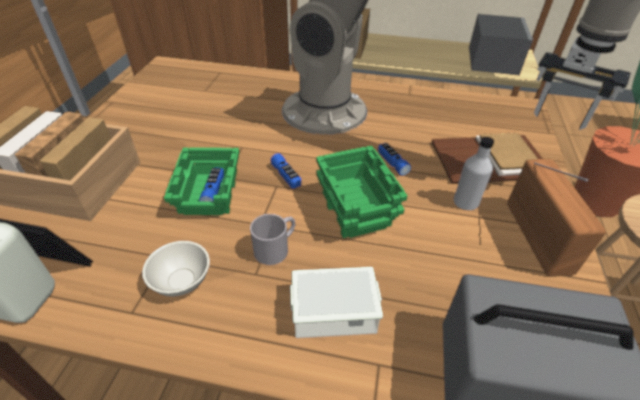

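View pics/side0.png

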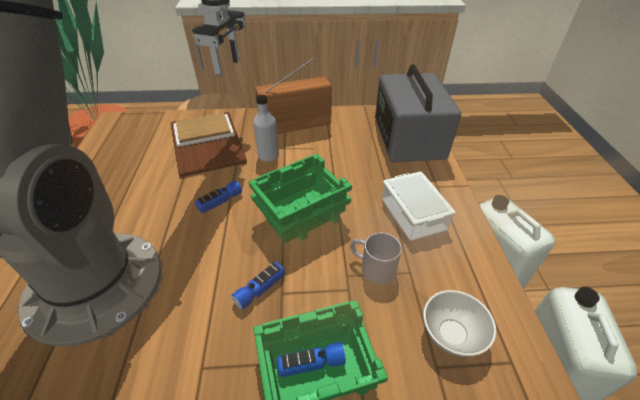

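View pics/wrist0.png

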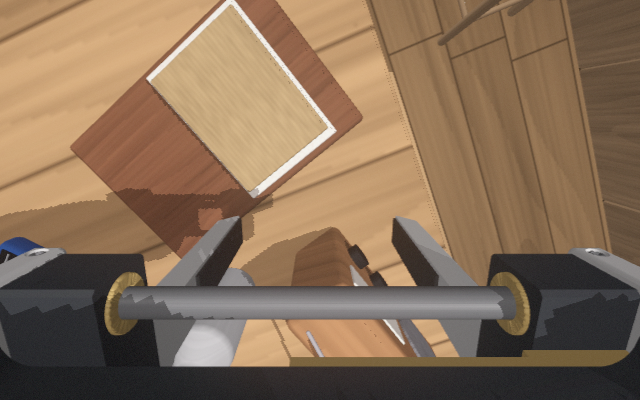

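```bash
python3 - <<'E'
import cv2,numpy as np
s=cv2.imread("pics/scene0.png");d=cv2.imread("pics/side0.png")
def cr(im,x0,y0,w,h,k,n):
    c=cv2.resize(im[y0:y0+h,x0:x0+w],None,fx=k,fy=k,interpolation=cv2.INTER_CUBIC)
    for i in range(0,w,20): cv2.putText(c,str(x0+i),(i*k,10),0,.35,(255,255,255),1);cv2.line(c,(i*k,0),(i*k,h*k),(255,255,255),1) if 0 else None
    for i in range(0,h,20): cv2.putText(c,str(y0+i),(0,i*k+4),0,.35,(255,255,255),1)
    return c
a=cr(s,155,135,100,90,5,0);b=cr(s,310,135,100,105,5,0)
cv2.imwrite("pics/c1.png",a);cv2.imwrite("pics/c2.png",b)
cv2.imwrite("pics/c3.png",cr(d,245,295,150,105,5,0));cv2.imwrite("pics/c4.png",cr(d,240,150,120,95,6,0))
E
```

```text
(no output)
```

View pics/c1.png

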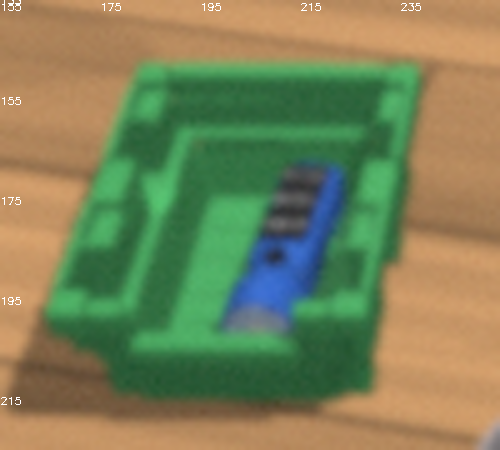

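View pics/c2.png

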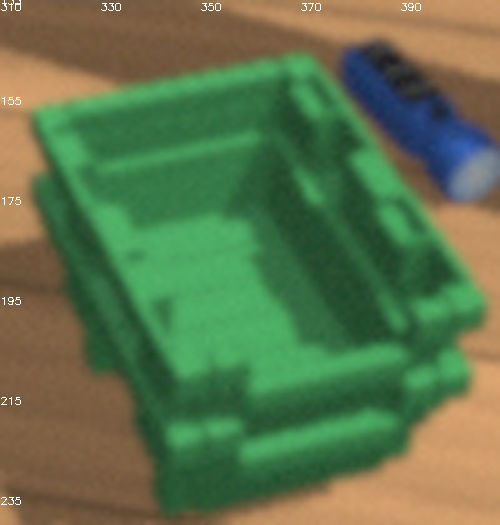

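View pics/c3.png

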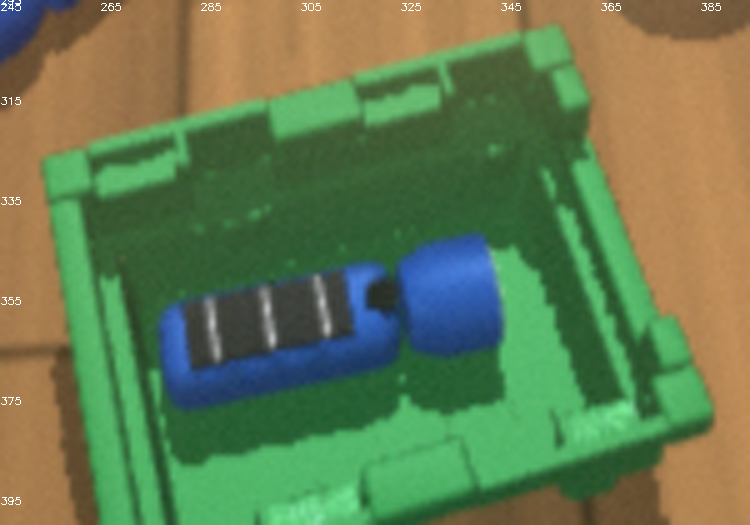

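View pics/c4.png

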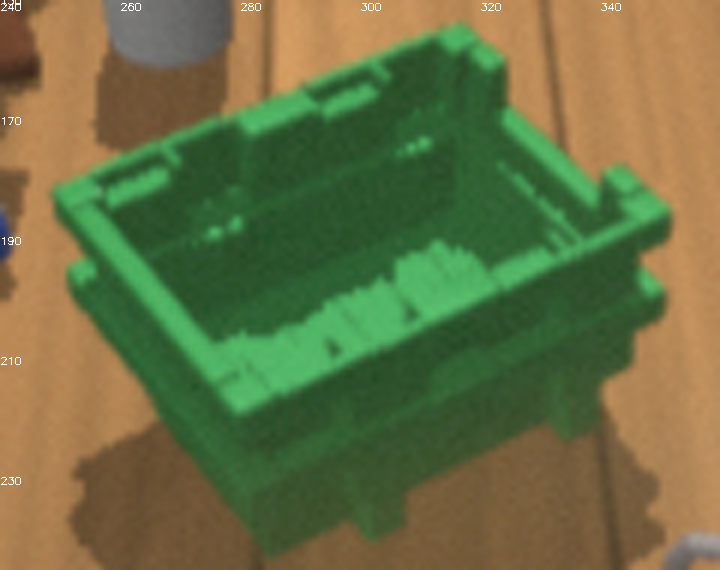

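```bash
cat > h.py <<'E'
import numpy as np
from station import camera_params
def ray(P,uv,z):
    K=np.array(P["camera_matrix"]);V=np.array(P["view"]);R=V[:3,:3];c=-R.T@V[:3,3]
    d=R.T@np.linalg.solve(K,[uv[0],uv[1],1.]);return c+d*(z-c[2])/d[2]
def proj(P,X):
    X=np.atleast_2d(X);V=np.array(P["view"]);c=X@V[:3,:3].T+V[:3,3];p=c@np.array(P["camera_matrix"]).T
    return p[:,:2]/p[:,2:]
def fit(model,pts):
    m=np.array(model,float);p=np.array(pts)[:,:2];mc=m.mean(0);pc=p.mean(0)
    U,S,Vt=np.linalg.svd((m-mc).T@(p-pc));D=np.diag([1,np.linalg.det(Vt.T@U.T)]);R=Vt.T@D@U.T
    t=pc-R@mc;res=p-(m@R.T+t)
    return t,np.arctan2(R[1,0],R[0,0]),res
E
python3 - <<'E'
from h import *
C={'p-':(-.1,-.076),'p+':(-.1,.076),'s+':(.1,.076),'s-':(.1,-.076)}
sc=camera_params("scene");sd=camera_params("side")
def run(nm,obs,z):
    M=[];W=[]
    for P,k,x0,y0,key,u,v in obs:
        M.append(C[key]);W.append(ray(P,((u+.5)/k-.5+x0,(v+.5)/k-.5+y0),z))
    t,a,r=fit(M,W);print(nm,t.round(4),np.degrees(a).round(2),(r*1000).round(1).tolist())
b1=[(sc,5,155,135,'p-',140,66),(sc,5,155,135,'p+',420,68),(sc,5,155,135,'s-',47,312),(sc,5,155,135,'s+',367,315)]
b2=[(sd,5,245,295,'p+',43,160),(sd,5,245,295,'s+',563,27),(sd,5,245,295,'s-',712,412)]
u1=[(sc,5,310,135,'p-',35,112),(sc,5,310,135,'p+',308,57),(sc,5,310,135,'s+',485,300),(sc,5,310,135,'s-',178,375)]
u2=[(sd,6,240,150,'p+',55,193),(sd,6,240,150,'s+',462,25),(sd,6,240,150,'s-',668,208),(sd,6,240,150,'p-',237,408)]
run('bs',b1,.08);run('bd',b2,.08);run('b',b1+b2,.08)
run('us',u1,.123);run('ud',u2,.123);run('u',u1+u2,.123)
# obstacles rough
for n,uv,z in(('mug',(270,222),.085),('bowl',(177,258),.055),('box',(337,290),.07),('flask',(487,142),.2)):print(n,ray(sc,uv,z).round(3))
for n,uv,z in(('mug',(381,247),.085),('bowl',(459,318),.055),('box',(418,197),.07),('flask',(263,100),.2)):print(n,ray(sd,uv,z).round(3))
E
```

```text
bs [ 0.4811 -0.2144] 12.38 [[2.4, 1.0], [3.0, -0.4], [-3.4, 0.2], [-2.0, -0.8]]
bd [ 0.4817 -0.216 ] 12.4 [[1.4, -0.7], [0.4, -1.6], [-1.8, 2.3]]
b [ 0.4814 -0.2151] 12.33 [[2.2, 1.6], [2.7, 0.2], [-3.6, 1.0], [-2.3, -0.1], [1.7, -1.7], [0.6, -2.4], [-1.4, 1.5]]
us [0.4607 0.1758] 30.98 [[1.5, 3.6], [3.6, 0.0], [-2.3, -3.5], [-2.9, -0.2]]
ud [0.4605 0.1752] 31.13 [[3.5, -2.6], [-0.2, -3.8], [-3.0, 1.4], [-0.2, 5.0]]
u [0.4606 0.1755] 31.05 [[1.5, 4.0], [3.8, 0.5], [-2.0, -3.2], [-2.7, -0.0], [3.3, -3.0], [-0.5, -4.0], [-3.2, 1.3], [-0.2, 4.7]]
mug [0.62  0.002 0.085]
bowl [ 0.737 -0.17   0.055]
box [0.753 0.177 0.07 ]
flask [0.372 0.452 0.2  ]
mug [ 0.63  -0.     0.085]
bowl [ 0.758 -0.158  0.055]
box [0.756 0.165 0.07 ]
flask [0.368 0.436 0.2  ]
```

```bash
cat >> h.py <<'E'
from station import robot
def yawof(q):
    w,x,y,z=q;return np.degrees(np.arctan2(2*(x*y+w*z),1-2*(y*y+z*z)))
def go(*targets):
    s=robot.sense();p=s["tool_pos"];a=np.radians(yawof(s["ee_rot"]))
    from scipy.spatial.transform import Rotation as Ro
    R=Ro.from_quat(np.roll(s["ee_rot"],-1)).as_matrix()
    print("t",round(s["time"],2),"p",p.round(4),"yaw",np.degrees(a).round(2),"zdir",R[:,2].round(3),"q",s["q"].round(2),"F",s["force"].round(1),"w",round(s["gripper_width"],4))
    for pos,yaw in targets:
        d=R.T@(np.array(pos)-p)*1000
        sp=-(yaw-np.degrees(a)); print("  ->",d.round(1),"spin",round((sp+180)%360-180,2))
B=np.array([.4813,-.2151]);BY=12.35
S=np.array([.4606,.1755]);SY=31.05
def side(c,yaw,d): # point d along tray y
    a=np.radians(yaw);return c+d*np.array([-np.sin(a),np.cos(a)])
E
python3 -c "
from h import *
g=side(S,SY,-.067);print(g)
go(([*g,.32],121.05),([*g,.2],121.05))"
```

```text
[0.49515766 0.11809993]
t 0.15 p [0.2514 0.6261 0.2299] yaw 68.12 zdir [-0.    -0.001 -1.   ] q [-1.34  0.43  0.07  1.61 -0.03  1.11 -0.07] F [ 0.2 -1.5 -0.6] w 0.0943
  -> [-380.7  415.5  -89.7] spin -52.93
  -> [-380.5  415.5   30.3] spin -52.93
```

Emit:
jog_arm(
  commands=[
    {"claw": 60, "xyz": [0, 0, -41], "spin": 0},
    {"claw": 60, "xyz": [0, 0, -82], "spin": 0},
    {"claw": 60, "xyz": [-380, 416, -90], "spin": -53},
    {"claw": 60, "xyz": [-380, 416, -90], "spin": -53},
    {"claw": 60, "xyz": [-380, 416, -90], "spin": -53},
    {"claw": 60, "xyz": [-380, 416, -90], "spin": -53},
    {"claw": 60, "xyz": [-380, 416, -90], "spin": -53},
    {"claw": 60, "xyz": [-380, 416, -90], "spin": -53},
    {"claw": 60, "xyz": [-380, 416, -90], "spin": -53},
    {"claw": 60, "xyz": [-380, 416, -90], "spin": -53},
  ],
)

```text
time: 0.98
tool_pos: [0.392, 0.334, 0.3171]
ee_rot: [-0.0, 0.489, 0.873, 0.0]
force: [0.7, -0.0, 0.1]
gripper_width: 0.0599
```

```bash
python3 -c "
from h import *
g=side(S,SY,-.067)
go(([*g,.32],121.05),([*g,.24],121.05))"
```

```text
t 0.98 p [0.392  0.334  0.3171] yaw 121.51 zdir [-0.  0. -1.] q [-0.93  0.09  0.11  1.85 -0.01  1.2   1.3 ] F [ 0.7 -0.   0.1] w 0.0599
  -> [-238.   -24.9   -3. ] spin 0.46
  -> [-238.   -24.9   77. ] spin 0.46
```

Emit:
jog_arm(
  commands=[
    {"claw": 60, "xyz": [-238, -25, 77], "spin": 0.5},
    {"claw": 60, "xyz": [-238, -25, 77], "spin": 0.5},
    {"claw": 60, "xyz": [-238, -25, 77], "spin": 0.5},
    {"claw": 60, "xyz": [-238, -25, 77], "spin": 0.5},
    {"claw": 60, "xyz": [-238, -25, 77], "spin": 0.5},
    {"claw": 60, "xyz": [-238, -25, 77], "spin": 0.5},
    {"claw": 60, "xyz": [-238, -25, 77], "spin": 0.5},
    {"claw": 60, "xyz": [-238, -25, 77], "spin": 0.5},
  ],
)

```text
time: 1.65
tool_pos: [0.4937, 0.1164, 0.2394]
ee_rot: [-0.0, 0.497, 0.868, -0.001]
force: [-0.8, 0.7, -0.0]
gripper_width: 0.0599
```

```bash
python3 -c "
from h import *
import cv2
from station import snapshot
g=side(S,SY,-.067)
go(([*g,.24],121.05),([*g,.12],121.05))
P=camera_params('wrist')
im=snapshot('wrist')[:,:,::-1].copy()
cv2.imwrite('pics/w1.png',im)
a=np.radians(SY);Rz=np.array([[np.cos(a),-np.sin(a)],[np.sin(a),np.cos(a)]])
pts=[(-.1,-.076),(-.1,.076),(.1,.076),(.1,-.076),(-.017,-.058),(.017,-.058),(-.017,-.076),(.017,-.076),(-.017,.058),(.017,.058)]
for p in pts:
    u=proj(P,[*(S+Rz@np.array(p)),.123])[0];print(p,u.round(1)); cv2.circle(im,tuple(int(v) for v in u.round()),2,(0,0,255),-1)
cv2.imwrite('pics/w1a.png',im)
"
```

```text
t 1.65 p [0.4937 0.1164 0.2394] yaw 120.38 zdir [-0.001 -0.001 -1.   ] q [-0.64  0.14  0.31  1.98 -0.05  1.03  1.8 ] F [-0.8  0.7 -0. ] w 0.0599
  -> [ 0.7  2.1 -0.6] spin -0.67
  -> [  0.8   2.3 119.4] spin -0.67
(-0.1, -0.076) [305.5  81.4]
(-0.1, 0.076) [486.6  79.1]
(0.1, 0.076) [461.9 291.2]
(0.1, -0.076) [309.7 292.7]
(-0.017, -0.058) [327.3 177.9]
(0.017, -0.058) [327.4 213.6]
(-0.017, -0.076) [307.4 178.1]
(0.017, -0.076) [308.1 213.8]
(-0.017, 0.058) [455.4 176.4]
(0.017, 0.058) [451.8 212.2]
```

View pics/w1a.png

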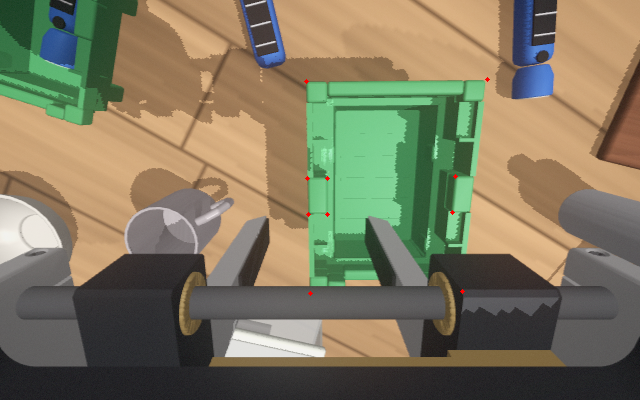

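Emit:
jog_arm(
  commands=[
    {"claw": 60, "xyz": [1, 2, 30], "spin": -0.7},
    {"claw": 60, "xyz": [1, 2, 60], "spin": -0.7},
    {"claw": 60, "xyz": [1, 2, 90], "spin": -0.7},
    {"claw": 60, "xyz": [1, 2, 110], "spin": -0.7},
    {"claw": 60, "xyz": [1, 2, 119], "spin": -0.7},
    {"claw": 60, "xyz": [1, 2, 119], "spin": -0.7},
  ],
)

```text
time: 2.2
tool_pos: [0.4936, 0.1216, 0.1198]
ee_rot: [-0.001, 0.489, 0.872, -0.001]
force: [-1.1, 0.8, 0.4]
gripper_width: 0.06
```

```bash
python3 -c "
from h import *
import cv2
from station import snapshot
g=side(S,SY,-.067)
go(([*g,.12],121.05))
cv2.imwrite('pics/w2.png',snapshot('wrist')[:,:,::-1])
"
```

```text
t 2.2 p [0.4936 0.1216 0.1198] yaw 121.42 zdir [-0.003 -0.001 -1.   ] q [-0.61  0.3   0.29  2.09 -0.12  0.77  1.87] F [-1.1  0.8  0.4] w 0.06
  -> [-3.8 -0.5 -0.2] spin 0.37
```

View pics/w2.png

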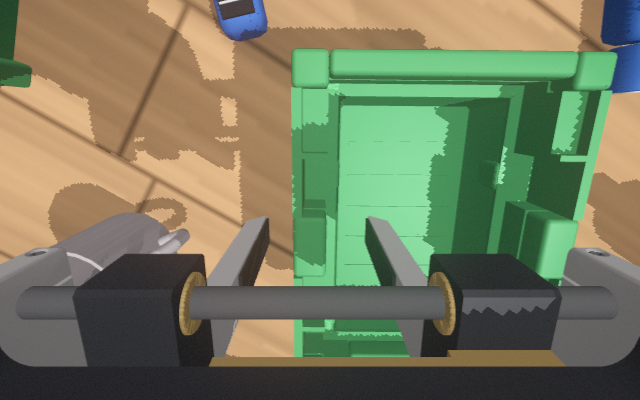

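Emit:
jog_arm(
  commands=[
    {"claw": 60, "xyz": [-4, 0, 0], "spin": 0.4},
    {"claw": 60, "xyz": [-4, 0, 0], "spin": 0.4},
    {"claw": 60, "xyz": [-4, 0, 0], "spin": 0.4},
  ],
)

```text
time: 2.5
tool_pos: [0.4976, 0.1174, 0.1223]
ee_rot: [0.001, 0.493, 0.87, 0.001]
force: [-0.4, 0.1, 0.9]
gripper_width: 0.0599
```

```bash
python3 -c "
from h import *
g=side(S,SY,-.067)
go(([*g,.12],121.05))
"
```

```text
t 2.5 p [0.4976 0.1174 0.1223] yaw 120.9 zdir [ 0.002  0.001 -1.   ] q [-0.6   0.3   0.29  2.09 -0.12  0.77  1.87] F [-0.4  0.1  0.9] w 0.0599
  -> [ 1.8 -1.7  2.3] spin -0.15
```

Emit:
jog_arm(
  commands=[
    {"claw": 60, "xyz": [1, -1, 2], "spin": 0},
    {"claw": 40, "xyz": [1, -1, 2], "spin": 0},
    {"claw": 25, "xyz": [1, -1, 2], "spin": 0},
    {"claw": 0, "xyz": [1, -1, 2], "spin": 0},
    {"claw": 0, "xyz": [1, -1, 2], "spin": 0},
    {"claw": 0, "xyz": [1, -1, 2], "spin": 0},
    {"claw": 0, "xyz": [1, -1, 2], "spin": 0},
  ],
)

```text
time: 3.08
tool_pos: [0.4954, 0.1176, 0.1191]
ee_rot: [-0.0, 0.493, 0.87, -0.0]
force: [-0.7, -1.0, -0.4]
gripper_width: 0.0232
```

```bash
python3 -c "
from h import *
g=side(S,SY,-.067)
go(([*g,.12],121.05))
"
```

```text
t 3.08 p [0.4954 0.1176 0.1191] yaw 120.92 zdir [-0. -0. -1.] q [-0.61  0.3   0.29  2.09 -0.12  0.76  1.87] F [-0.7 -1.  -0.4] w 0.0232
  -> [ 0.5  0.1 -0.9] spin -0.13
```

Width 23 mm, still closing perhaps; hold on.

Emit:
jog_arm(
  commands=[
    {"claw": 0, "xyz": [0, 0, 0], "spin": 0},
    {"claw": 0, "xyz": [0, 0, 0], "spin": 0},
    {"claw": 0, "xyz": [0, 0, 0], "spin": 0},
    {"claw": 0, "xyz": [0, 0, 0], "spin": 0},
  ],
)

```text
time: 3.42
tool_pos: [0.4954, 0.1176, 0.1191]
ee_rot: [-0.0, 0.493, 0.87, -0.0]
force: [-0.6, 0.7, -0.6]
gripper_width: 0.018
```

```bash
python3 -c "
from h import *
g=side(S,SY,-.067)
go(([*g,.12],121.05))
"
```

```text
t 3.42 p [0.4954 0.1176 0.1191] yaw 120.92 zdir [-0. -0. -1.] q [-0.61  0.3   0.29  2.09 -0.12  0.76  1.87] F [-0.6  0.7 -0.6] w 0.018
  -> [ 0.5  0.  -0.9] spin -0.13
```

Emit:
jog_arm(
  commands=[
    {"claw": 0, "xyz": [0, 0, -4], "spin": 0},
    {"claw": 0, "xyz": [0, 0, -12], "spin": 0},
    {"claw": 0, "xyz": [0, 0, -22], "spin": 0},
    {"claw": 0, "xyz": [0, 0, -32], "spin": 0},
    {"claw": 0, "xyz": [0, 0, -44], "spin": 0},
    {"claw": 0, "xyz": [0, 0, -60], "spin": 0},
    {"claw": 0, "xyz": [0, 0, -80], "spin": 0},
    {"claw": 0, "xyz": [0, 0, -105], "spin": 0},
    {"claw": 0, "xyz": [0, 0, -130], "spin": 0},
    {"claw": 0, "xyz": [0, 0, -140], "spin": 0},
  ],
)

```text
time: 4.25
tool_pos: [0.4965, 0.1177, 0.2631]
ee_rot: [0.001, 0.493, 0.87, 0.002]
force: [-0.1, 0.6, -1.2]
gripper_width: 0.0176
```

```bash
python3 -c "
from h import *
import cv2
from station import snapshot
g=side(B,BY+180,-.067);print(g)
go(([*g,.30],-77.65),([*g,.26],-77.65))
cv2.imwrite('pics/s1.png',snapshot('side')[:,:,::-1])
"
```

```text
[ 0.46696984 -0.14965043]
t 4.25 p [0.4965 0.1177 0.2631] yaw 120.9 zdir [ 0.004  0.002 -1.   ] q [-0.65  0.12  0.32  1.95 -0.04  1.08  1.8 ] F [-0.1  0.6 -1.2] w 0.0176
  -> [-214.3 -162.5  -37.5] spin -161.45
  -> [-214.3 -162.6    2.5] spin -161.45
```

View pics/s1.png

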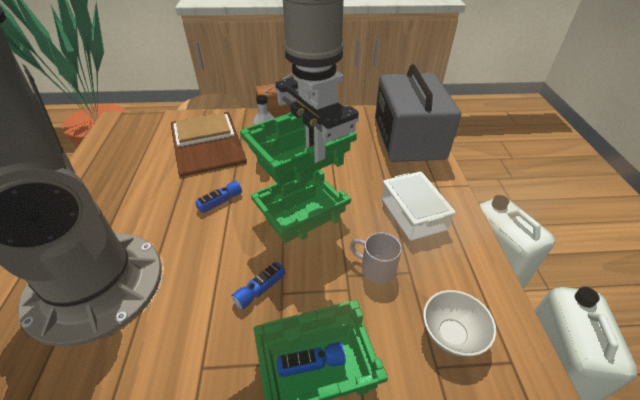

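Emit:
jog_arm(
  commands=[
    {"claw": 0, "xyz": [-3, -2, -2], "spin": 2},
    {"claw": 0, "xyz": [-10, -6, -5], "spin": 6},
    {"claw": 0, "xyz": [-18, -11, -8], "spin": 11},
    {"claw": 0, "xyz": [-26, -16, -10], "spin": 17},
    {"claw": 0, "xyz": [-35, -21, -12], "spin": 23},
    {"claw": 0, "xyz": [-44, -26, -14], "spin": 29},
    {"claw": 0, "xyz": [-53, -32, -16], "spin": 35},
    {"claw": 0, "xyz": [-62, -37, -18], "spin": 41},
    {"claw": 0, "xyz": [-70, -42, -20], "spin": 47},
    {"claw": 0, "xyz": [-77, -46, -20], "spin": 53},
  ],
)

```text
time: 5.13
tool_pos: [0.4952, 0.0272, 0.2787]
ee_rot: [-0.0, 0.831, 0.556, -0.0]
force: [1.1, -0.4, -1.8]
gripper_width: 0.018
```

```bash
python3 -c "
from h import *
g=side(B,BY+180,-.067)
go(([*g,.28],-77.65),([.49,-.06,.28],10))
"
```

```text
t 5.13 p [0.4952 0.0272 0.2787] yaw 67.6 zdir [-0.001 -0.    -1.   ] q [-0.61  0.08  0.45  1.96 -0.04  1.11  1.04] F [ 1.1 -0.4 -1.8] w 0.018
  -> [-174.2   41.3   -1.2] spin 145.25
  -> [-82.6  28.4  -1.3] spin 57.6
```

Emit:
jog_arm(
  commands=[
    {"claw": 0, "xyz": [-8, 3, 0], "spin": 6},
    {"claw": 0, "xyz": [-16, 6, 0], "spin": 12},
    {"claw": 0, "xyz": [-25, 9, 0], "spin": 18},
    {"claw": 0, "xyz": [-33, 11, 0], "spin": 24},
    {"claw": 0, "xyz": [-41, 14, 0], "spin": 30},
    {"claw": 0, "xyz": [-50, 17, 0], "spin": 36},
    {"claw": 0, "xyz": [-58, 20, 0], "spin": 42},
    {"claw": 0, "xyz": [-66, 23, 0], "spin": 48},
    {"claw": 0, "xyz": [-74, 26, 0], "spin": 54},
    {"claw": 0, "xyz": [-82, 28, 0], "spin": 60},
  ],
)

```text
time: 5.97
tool_pos: [0.4902, -0.059, 0.2784]
ee_rot: [0.0, 0.998, 0.066, -0.0]
force: [0.6, -0.3, -2.2]
gripper_width: 0.0178
```

```bash
python3 -c "
from h import *
g=side(B,BY+180,-.067)
go(([*g,.28],-77.65),([*(side(B,BY+180,-.067)),.28],-50))
"
```

```text
t 5.97 p [ 0.4902 -0.059   0.2784] yaw 7.62 zdir [-0.001 -0.    -1.   ] q [-0.56  0.07  0.59  1.97 -0.05  1.11  0.18] F [ 0.6 -0.3 -2.2] w 0.0178
  -> [-35.1  86.8  -1.6] spin 85.27
  -> [-35.1  86.8  -1.6] spin 57.62
```

Emit:
jog_arm(
  commands=[
    {"claw": 0, "xyz": [-3, 8, 0], "spin": 6},
    {"claw": 0, "xyz": [-7, 16, 0], "spin": 12},
    {"claw": 0, "xyz": [-11, 25, 0], "spin": 18},
    {"claw": 0, "xyz": [-14, 34, 0], "spin": 24},
    {"claw": 0, "xyz": [-18, 43, 0], "spin": 30},
    {"claw": 0, "xyz": [-22, 52, 0], "spin": 36},
    {"claw": 0, "xyz": [-25, 60, 0], "spin": 42},
    {"claw": 0, "xyz": [-28, 68, 0], "spin": 48},
    {"claw": 0, "xyz": [-31, 75, 0], "spin": 54},
    {"claw": 0, "xyz": [-33, 82, 0], "spin": 60},
  ],
)

```text
time: 6.8
tool_pos: [0.4686, -0.1447, 0.2784]
ee_rot: [0.0, 0.897, -0.441, -0.0]
force: [0.3, -1.0, -2.0]
gripper_width: 0.0178
```

Emit:
jog_arm(
  commands=[
    {"claw": 0, "xyz": [0, 0, 0], "spin": 6},
    {"claw": 0, "xyz": [0, 0, 0], "spin": 12},
    {"claw": 0, "xyz": [0, 0, 0], "spin": 17},
    {"claw": 0, "xyz": [0, 0, 0], "spin": 21},
    {"claw": 0, "xyz": [0, 0, 0], "spin": 24},
    {"claw": 0, "xyz": [0, 0, 0], "spin": 25},
    {"claw": 0, "xyz": [0, 0, 0], "spin": 25},
    {"claw": 0, "xyz": [0, 0, 0], "spin": 25},
  ],
)

```text
time: 7.47
tool_pos: [0.4691, -0.1443, 0.2788]
ee_rot: [0.0, 0.783, -0.622, -0.0]
force: [0.0, -0.0, -1.8]
gripper_width: 0.0176
```

```bash
python3 -c "
from h import *
import cv2
from station import snapshot
g=side(B,BY+180,-.067)
go(([*g,.28],-77.65),([*g,.2],-77.65))
for n in ('scene','side','wrist'): cv2.imwrite('pics/%s2.png'%n,snapshot(n)[:,:,::-1])
"
```

```text
t 7.47 p [ 0.4691 -0.1443  0.2788] yaw -76.98 zdir [-0.  0. -1.] q [-0.53  0.07  0.75  1.98 -0.05  1.11 -1.11] F [ 0.  -0.  -1.8] w 0.0176
  -> [ 4.8  3.2 -1.2] spin 0.67
  -> [ 4.8  3.2 78.8] spin 0.67
```

View pics/scene2.png

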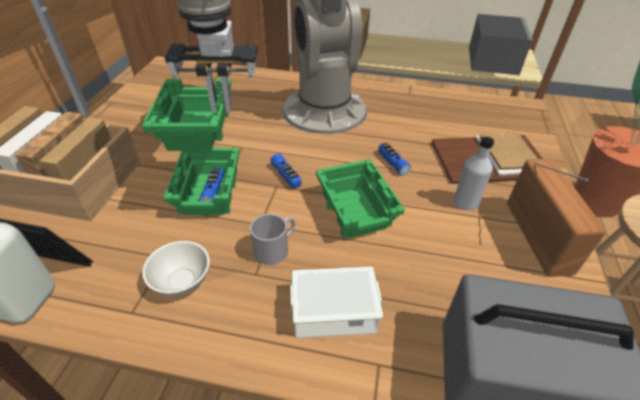

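View pics/side2.png

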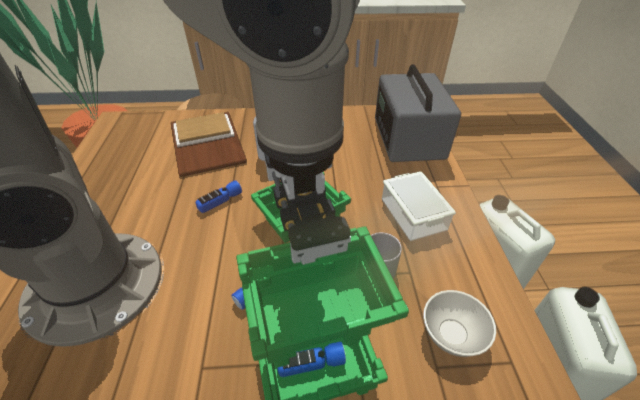

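View pics/wrist2.png

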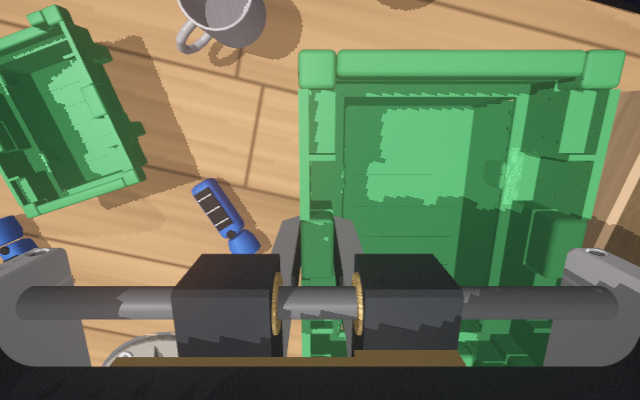

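```bash
python3 - <<'E'
import cv2
im=cv2.imread('pics/wrist2.png')[30:230,280:640]
cv2.imwrite('pics/c5.png',cv2.resize(im,None,fx=2.2,fy=2.2,interpolation=cv2.INTER_CUBIC))
E
python3 - <<'E'
from h import *
P=camera_params('wrist')
s=robot.sense();p=s['tool_pos'];ya=np.radians(yawof(s['ee_rot']));ty=ya-np.pi/2+0 
# tray +y dir = tool x dir (yaw ya); tray x dir = ya-90
ex=np.array([np.cos(ya-np.pi/2),np.sin(ya-np.pi/2)]);ey=np.array([np.cos(ya),np.sin(ya)])
z=p[2]+.004
for n,uv in (('pL',(300,50)),('pR',(623,50))):
  for dz in (0,-.005,-.01,-.015):
    w=ray(P,uv,z+dz)[:2]-p[:2]; print(n,dz,'x',(w@ex).round(4),'y',(w@ey).round(4))
E
```

```text
pL 0 x -0.0982 y -0.0076
pL -0.005 x -0.0992 y -0.0078
pL -0.01 x -0.1001 y -0.0081
pL -0.015 x -0.101 y -0.0083
pR 0 x -0.0982 y 0.1397
pR -0.005 x -0.0991 y 0.1443
pR -0.01 x -0.1001 y 0.149
pR -0.015 x -0.101 y 0.1536
```

View pics/c5.png

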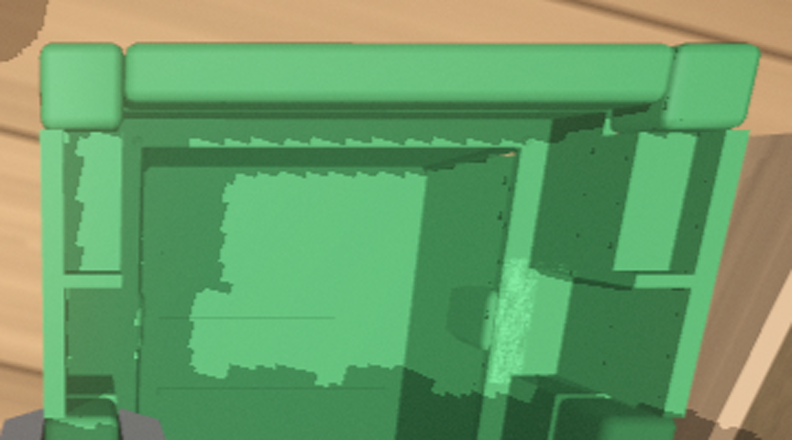

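Emit:
jog_arm(
  commands=[
    {"claw": 0, "xyz": [5, 3, 10], "spin": 0.7},
    {"claw": 0, "xyz": [5, 3, 30], "spin": 0.7},
    {"claw": 0, "xyz": [5, 3, 50], "spin": 0.7},
    {"claw": 0, "xyz": [5, 3, 70], "spin": 0.7},
    {"claw": 0, "xyz": [5, 3, 88], "spin": 0.7},
    {"claw": 0, "xyz": [5, 3, 98], "spin": 0.7},
    {"claw": 0, "xyz": [5, 3, 98], "spin": 0.7},
    {"claw": 0, "xyz": [5, 3, 98], "spin": 0.7},
    {"claw": 0, "xyz": [5, 3, 98], "spin": 0.7},
    {"claw": 0, "xyz": [5, 3, 98], "spin": 0.7},
  ],
)

```text
time: 8.45
tool_pos: [0.4681, -0.1501, 0.182]
ee_rot: [-0.001, 0.778, -0.628, 0.001]
force: [0.4, -0.6, -1.5]
gripper_width: 0.0179
```

```bash
python3 -c "
from h import *
import cv2
from station import snapshot
g=side(B,BY+180,-.067)
go(([*g,.149],-77.65))
for n in ('scene','side'): cv2.imwrite('pics/%s3.png'%n,snapshot(n)[:,:,::-1])
a=cv2.imread('pics/scene3.png')[100:230,130:270];b=cv2.imread('pics/side3.png')[230:400,225:425]
cv2.imwrite('pics/c6.png',cv2.resize(a,None,fx=4,fy=4,interpolation=cv2.INTER_CUBIC))
cv2.imwrite('pics/c7.png',cv2.resize(b,None,fx=3.5,fy=3.5,interpolation=cv2.INTER_CUBIC))
"
```

```text
t 8.45 p [ 0.4681 -0.1501  0.182 ] yaw -77.78 zdir [ 0.002  0.    -1.   ] q [-0.46  0.22  0.74  2.09 -0.19  0.89 -0.98] F [ 0.4 -0.6 -1.5] w 0.0179
  -> [-0.6  1.  33. ] spin -0.13
```

View pics/c6.png

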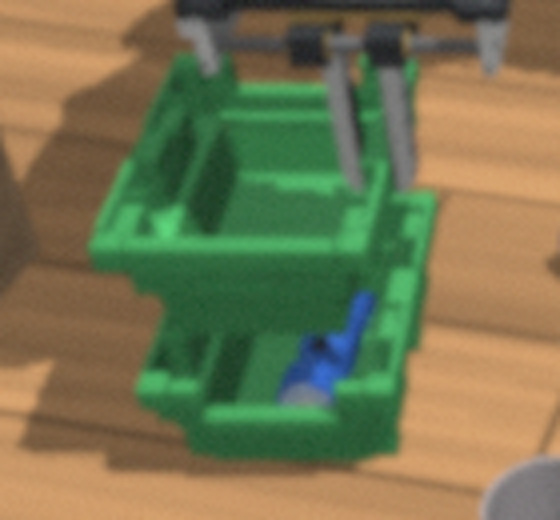

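View pics/c7.png

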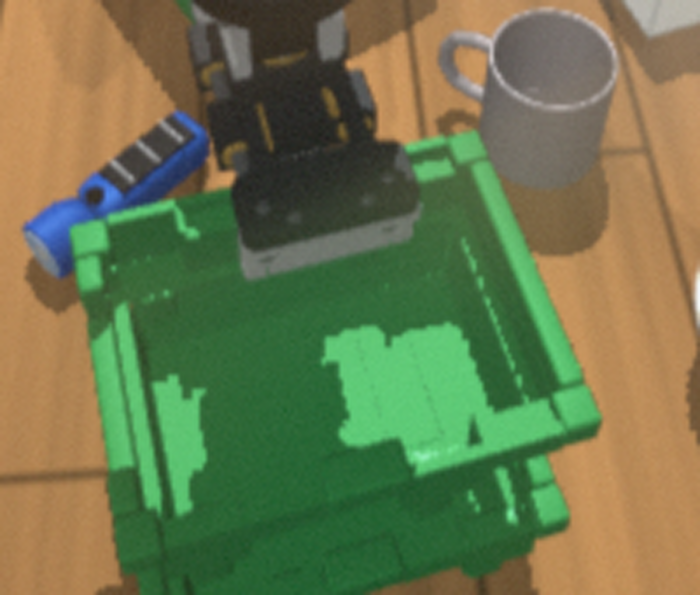

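```bash
python3 - <<'E'
from h import *
sc=camera_params("scene");sd=camera_params("side")
def f(im,u,v): 
    return ((u+.5)/4-.5+130,(v+.5)/4-.5+100) if im=='s' else ((u+.5)/3.5-.5+225,(v+.5)/3.5-.5+230)
# held tray frame: scoop is world -x. p end world +x. tray y+ is world -y
C={'p-':(-.098,-.074),'p+':(-.098,.074),'s+':(.098,.074),'s-':(.098,-.074)}
for sag in (0,.004,.008):
    z={'-':.186,'+':.186-sag}
    o=[(sc,f('s',93,250),'p+'),(sc,f('s',365,247),'p-'),(sd,f('d',483,133),'p-'),(sd,f('d',601,415),'p+'),(sd,f('d',72,230),'s-')]
    t,a,r=fit([C[k] for _,_,k in o],[ray(P,uv,z[k[1]]) for P,uv,k in o])
    print(sag,t.round(4),np.degrees(a).round(2),(r*1000).round(1).tolist())
E
```

```text
0 [ 0.482  -0.2155] -167.26 [[-0.6, 1.4], [-3.3, -0.1], [3.9, -1.4], [0.1, 0.2], [-0.1, -0.1]]
0.004 [ 0.4811 -0.2155] -167.63 [[-3.8, -1.4], [-3.1, 0.4], [4.2, -0.9], [2.3, 2.6], [0.4, -0.8]]
0.008 [ 0.4803 -0.2155] -168.0 [[-7.0, -4.1], [-2.8, 0.9], [4.4, -0.4], [4.4, 5.1], [0.9, -1.6]]
```

Emit:
jog_arm(
  commands=[
    {"claw": 0, "xyz": [0, 0, 5], "spin": 0},
    {"claw": 0, "xyz": [0, 0, 10], "spin": 0},
    {"claw": 0, "xyz": [0, 0, 14], "spin": 0},
    {"claw": 0, "xyz": [0, 0, 18], "spin": 0},
    {"claw": 0, "xyz": [0, 0, 21], "spin": 0},
    {"claw": 0, "xyz": [0, 0, 24], "spin": 0},
    {"claw": 0, "xyz": [0, 0, 26], "spin": 0},
    {"claw": 0, "xyz": [0, 0, 28], "spin": 0},
    {"claw": 0, "xyz": [0, 0, 28], "spin": 0},
  ],
)

```text
time: 9.3
tool_pos: [0.4673, -0.1499, 0.1528]
ee_rot: [0.0, 0.778, -0.628, -0.0]
force: [-0.1, -0.3, -2.2]
gripper_width: 0.018
```

```bash
python3 -c "
from h import *
g=side(B,BY+180,-.067)
go(([*g,.149],-77.65))
"
```

```text
t 9.3 p [ 0.4673 -0.1499  0.1528] yaw -77.78 zdir [-0. -0. -1.] q [-0.43  0.27  0.72  2.12 -0.24  0.83 -0.93] F [-0.1 -0.3 -2.2] w 0.018
  -> [-0.3  0.3  3.8] spin -0.13
```

No contact yet; 4 mm to go.

Emit:
jog_arm(
  commands=[
    {"claw": 0, "xyz": [0, 0, 1], "spin": 0},
    {"claw": 0, "xyz": [0, 0, 2], "spin": 0},
    {"claw": 0, "xyz": [0, 0, 3], "spin": 0},
    {"claw": 0, "xyz": [0, 0, 3.5], "spin": 0},
    {"claw": 0, "xyz": [0, 0, 4], "spin": 0},
    {"claw": 0, "xyz": [0, 0, 4], "spin": 0},
  ],
)

```text
time: 9.8
tool_pos: [0.4675, -0.1499, 0.1492]
ee_rot: [-0.0, 0.778, -0.628, -0.0]
force: [-0.8, 1.1, 0.6]
gripper_width: 0.0175
```

```bash
python3 -c "
from h import *
import cv2
from station import snapshot
g=side(B,BY+180,-.067)
go(([*g,.149],-77.65))
for n in ('scene','side'): cv2.imwrite('pics/%s4.png'%n,snapshot(n)[:,:,::-1])
a=cv2.imread('pics/scene4.png')[110:230,140:260];b=cv2.imread('pics/side4.png')[230:400,225:425]
cv2.imwrite('pics/c8.png',cv2.resize(a,None,fx=4,fy=4,interpolation=cv2.INTER_CUBIC))
cv2.imwrite('pics/c9.png',cv2.resize(b,None,fx=3.5,fy=3.5,interpolation=cv2.INTER_CUBIC))
"
```

```text
t 9.8 p [ 0.4675 -0.1499  0.1492] yaw -77.77 zdir [ 0.  0. -1.] q [-0.43  0.27  0.71  2.12 -0.24  0.83 -0.92] F [-0.8  1.1  0.6] w 0.0175
  -> [-0.3  0.5  0.2] spin -0.12
```

View pics/c8.png

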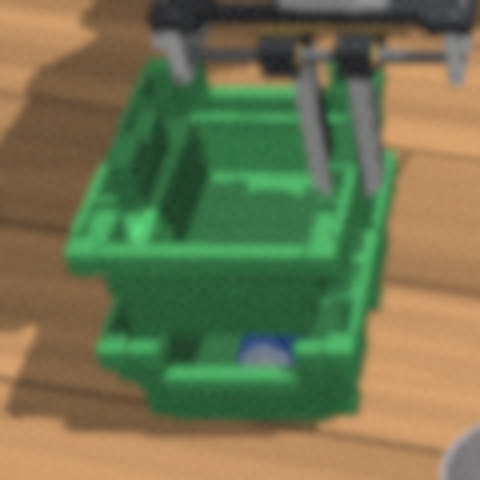

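View pics/c9.png

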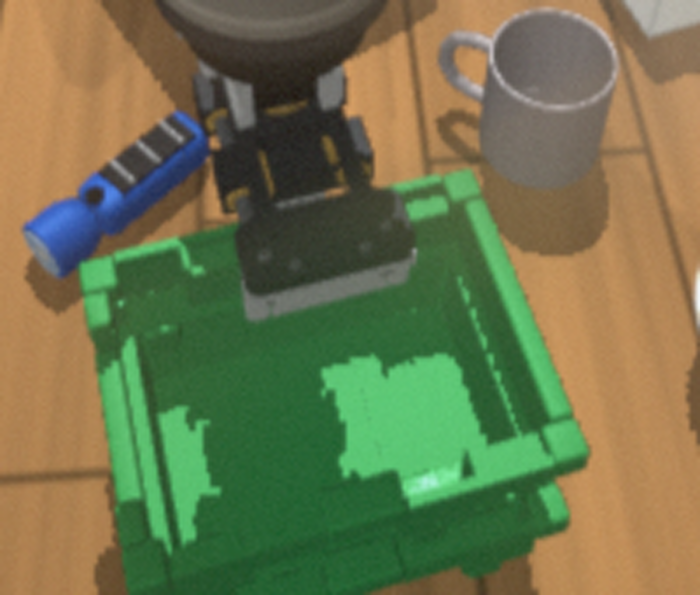

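Emit:
jog_arm(
  commands=[
    {"claw": 0, "xyz": [0, 0, 1], "spin": 0},
    {"claw": 0, "xyz": [0, 0, 1], "spin": 0},
    {"claw": 19, "xyz": [0, 0, 1], "spin": 0},
    {"claw": 20, "xyz": [0, 0, 1], "spin": 0},
    {"claw": 22, "xyz": [0, 0, 0], "spin": 0},
    {"claw": 28, "xyz": [0, 0, 0], "spin": 0},
    {"claw": 38, "xyz": [0, 0, 0], "spin": 0},
    {"claw": 38, "xyz": [0, 0, 0], "spin": 0},
  ],
)

```text
time: 10.57
tool_pos: [0.4674, -0.1499, 0.1491]
ee_rot: [0.0, 0.778, -0.628, -0.0]
force: [0.1, -0.3, -1.2]
gripper_width: 0.0368
```

```bash
python3 -c "
from h import *
go()
"
```

```text
t 10.57 p [ 0.4674 -0.1499  0.1491] yaw -77.78 zdir [-0. -0. -1.] q [-0.43  0.27  0.71  2.12 -0.24  0.83 -0.92] F [ 0.1 -0.3 -1.2] w 0.0368
```

Raise straight up and inspect.

Emit:
jog_arm(
  commands=[
    {"claw": 38, "xyz": [0, 0, -6], "spin": 0},
    {"claw": 38, "xyz": [0, 0, -15], "spin": 0},
    {"claw": 40, "xyz": [0, 0, -30], "spin": 0},
    {"claw": 60, "xyz": [0, 0, -60], "spin": 0},
    {"claw": 60, "xyz": [0, 0, -95], "spin": 0},
    {"claw": 60, "xyz": [0, 0, -130], "spin": 0},
    {"claw": 60, "xyz": [0, 0, -140], "spin": 0},
  ],
)

```text
time: 11.15
tool_pos: [0.4688, -0.151, 0.2943]
ee_rot: [-0.002, 0.778, -0.628, 0.002]
force: [1.4, -0.2, 0.0]
gripper_width: 0.0595
```

```bash
python3 -c "
from h import *
import cv2
from station import snapshot
g=side(S,SY,-.067)
go(([*g,.29],-58.95))
for n in ('scene','side','wrist'): cv2.imwrite('pics/%s5.png'%n,snapshot(n)[:,:,::-1])
a=cv2.imread('pics/scene5.png')[110:230,140:260];b=cv2.imread('pics/side5.png')[230:400,225:425]
cv2.imwrite('pics/c10.png',cv2.resize(a,None,fx=4,fy=4,interpolation=cv2.INTER_CUBIC))
cv2.imwrite('pics/c11.png',cv2.resize(b,None,fx=3.5,fy=3.5,interpolation=cv2.INTER_CUBIC))
"
```

```text
t 11.15 p [ 0.4688 -0.151   0.2943] yaw -77.84 zdir [ 0.006  0.    -1.   ] q [-0.55  0.05  0.77  1.96 -0.04  1.14 -1.12] F [ 1.4 -0.2  0. ] w 0.0595
  -> [-257.5  -82.4    4.5] spin -18.89
```

View pics/c10.png

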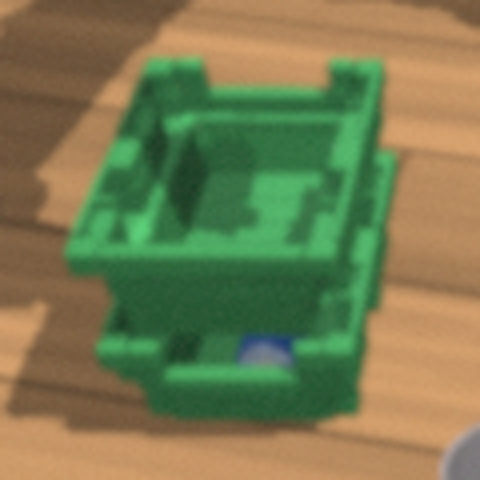

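View pics/c11.png

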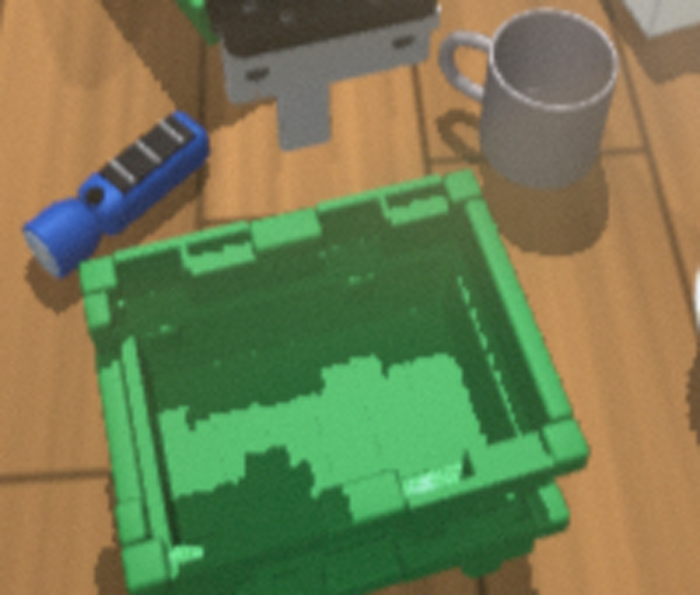

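View pics/wrist5.png

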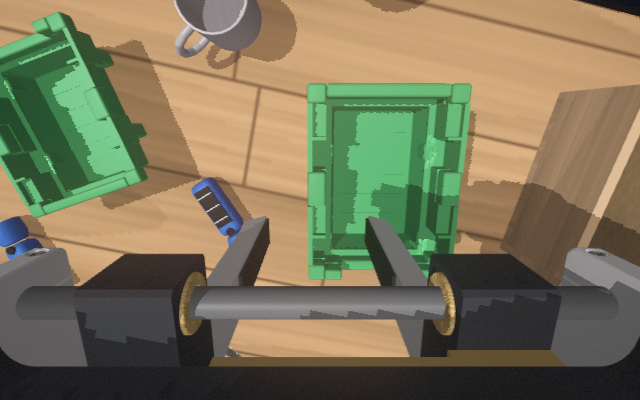

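```bash
python3 - <<'E'
from h import *
sc=camera_params("scene");sd=camera_params("side");
def f(im,u,v): 
    return ((u+.5)/4-.5+140,(v+.5)/4-.5+110) if im=='s' else ((u+.5)/3.5-.5+225,(v+.5)/3.5-.5+230)
C={'p-':(-.098,-.074),'p+':(-.098,.074),'s+':(.098,.074),'s-':(.098,-.074)}
o1=[(sc,f('s',68,252),'p+'),(sc,f('s',342,252),'p-'),(sc,f('s',384,66),'s-'),(sc,f('s',148,62),'s+')]
o2=[(sd,f('d',478,172),'p-'),(sd,f('d',588,458),'p+'),(sd,f('d',80,262),'s-'),(sd,f('d',125,582),'s+')]
for o in(o1,o2,o1+o2):
    t,a,r=fit([C[k] for _,_,k in o],[ray(P,uv,.153) for P,uv,k in o]);print(t.round(4),np.degrees(a).round(2),(r*1000).round(1).tolist())
# triangulated height
for (P,u,k) in o1:
    u2=[x[1] for x in o2 if x[2]==k][0]
    A=[]
    for Q,w in((P,u),(sd,u2)):
        M=np.array(Q["camera_matrix"])@np.array(Q["view"])[:3]; A+= [w[0]*M[2]-M[0],w[1]*M[2]-M[1]]
    X=np.linalg.svd(np.array(A))[2][-1];print(k,(X[:3]/X[3]).round(4))
E
```

```text
[ 0.4807 -0.2131] -167.49 [[-2.7, -2.7], [-4.6, 1.9], [4.8, 2.5], [2.5, -1.8]]
[ 0.4812 -0.2154] -169.02 [[1.9, 0.7], [0.9, -0.3], [-2.1, -0.6], [-0.7, 0.3]]
[ 0.481  -0.2142] -168.26 [[-2.2, -0.0], [-6.1, 4.1], [3.8, 2.1], [3.5, -1.7], [3.4, -1.5], [0.5, -2.9], [-1.2, -0.3], [-1.6, 0.2]]
p+ [ 0.591  -0.268   0.1526]
p- [ 0.5617 -0.1191  0.1541]
s- [ 0.369  -0.1612  0.1502]
s+ [ 0.4005 -0.3081  0.1525]
```

Emit:
jog_arm(
  commands=[
    {"claw": 60, "xyz": [-30, -10, 4], "spin": -3},
    {"claw": 60, "xyz": [-65, -21, 4], "spin": -6},
    {"claw": 60, "xyz": [-100, -32, 4], "spin": -9},
    {"claw": 60, "xyz": [-135, -43, 4], "spin": -12},
    {"claw": 60, "xyz": [-170, -54, 4], "spin": -15},
    {"claw": 60, "xyz": [-205, -65, 4], "spin": -18},
    {"claw": 60, "xyz": [-235, -75, 14], "spin": -19},
    {"claw": 60, "xyz": [-252, -82, 44], "spin": -19},
    {"claw": 60, "xyz": [-256, -82, 80], "spin": -19},
    {"claw": 60, "xyz": [-256, -82, 84], "spin": -19},
  ],
)

```text
time: 12.13
tool_pos: [0.49, 0.1181, 0.1992]
ee_rot: [0.004, 0.872, -0.49, -0.002]
force: [-0.7, -0.8, -1.7]
gripper_width: 0.0599
```

Emit:
jog_arm(
  commands=[
    {"claw": 60, "xyz": [0, 0, 0], "spin": 0},
    {"claw": 60, "xyz": [0, 0, 0], "spin": 0},
    {"claw": 60, "xyz": [0, 0, 0], "spin": 0},
  ],
)

```text
time: 12.38
tool_pos: [0.4942, 0.1169, 0.2066]
ee_rot: [-0.001, 0.871, -0.491, 0.0]
force: [-0.8, -0.7, 0.2]
gripper_width: 0.06
```

```bash
python3 -c "
from h import *
import cv2
from station import snapshot
g=side(S,SY,-.067)
go(([*g,.077],-58.95))
P=camera_params('wrist')
im=snapshot('wrist')[:,:,::-1].copy()
a=np.radians(SY);Rz=np.array([[np.cos(a),-np.sin(a)],[np.sin(a),np.cos(a)]])
for p in [(-.1,-.076),(-.1,.076),(.1,.076),(.1,-.076),(-.017,-.058),(.017,-.058),(-.017,-.076),(.017,-.076),(-.017,.058),(.017,.058)]:
    u=proj(P,[*(S+Rz@np.array(p)),.08])[0];print(p,u.round(1)); cv2.circle(im,tuple(int(v) for v in u.round()),2,(0,0,255),-1)
cv2.imwrite('pics/w6.png',im)
"
```

```text
t 12.38 p [0.4942 0.1169 0.2066] yaw -58.87 zdir [ 0.001  0.001 -1.   ] q [-0.81  0.19  0.51  2.03 -0.11  0.95 -1.27] F [-0.8 -0.7  0.2] w 0.06
  -> [ -0.6  -1.2 129.6] spin 0.08
(-0.1, -0.076) [325.  283.1]
(-0.1, 0.076) [177.2 283. ]
(0.1, 0.076) [152.   76.7]
(0.1, -0.076) [326.7  76.9]
(-0.017, -0.058) [306.9 205.8]
(0.017, -0.058) [306.7 171. ]
(-0.017, -0.076) [325.6 205.8]
(0.017, -0.076) [325.9 171. ]
(-0.017, 0.058) [186.4 205.6]
(0.017, 0.058) [182.7 170.8]
```

View pics/w6.png

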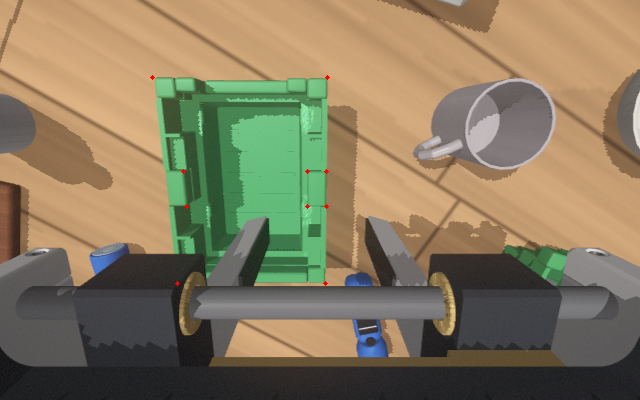

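Emit:
jog_arm(
  commands=[
    {"claw": 60, "xyz": [-1, -1, 30], "spin": 0},
    {"claw": 60, "xyz": [-1, -1, 60], "spin": 0},
    {"claw": 60, "xyz": [-1, -1, 90], "spin": 0},
    {"claw": 60, "xyz": [-1, -1, 115], "spin": 0},
    {"claw": 60, "xyz": [-1, -1, 128], "spin": 0},
    {"claw": 50, "xyz": [-1, -1, 129], "spin": 0},
    {"claw": 40, "xyz": [-1, -1, 129], "spin": 0},
    {"claw": 30, "xyz": [-1, -1, 129], "spin": 0},
  ],
)

```text
time: 13.1
tool_pos: [0.4948, 0.1191, 0.0776]
ee_rot: [-0.001, 0.871, -0.491, 0.001]
force: [-0.3, 0.3, 0.2]
gripper_width: 0.0431
```

```bash
python3 -c "
from h import *
g=side(S,SY,-.067)
go(([*g,.076],-58.95))
"
```

```text
t 13.1 p [0.4948 0.1191 0.0776] yaw -58.81 zdir [ 0.002  0.001 -1.   ] q [-0.73  0.39  0.44  2.13 -0.26  0.67 -1.13] F [-0.3  0.3  0.2] w 0.0431
  -> [1.  0.2 1.6] spin 0.14
```

Emit:
jog_arm(
  commands=[
    {"claw": 28, "xyz": [1, 0, 1], "spin": 0},
    {"claw": 15, "xyz": [1, 0, 1], "spin": 0},
    {"claw": 0, "xyz": [1, 0, 1], "spin": 0},
    {"claw": 0, "xyz": [1, 0, 1], "spin": 0},
    {"claw": 0, "xyz": [1, 0, 1], "spin": 0},
    {"claw": 0, "xyz": [1, 0, 1], "spin": 0},
    {"claw": 0, "xyz": [1, 0, 1], "spin": 0},
    {"claw": 0, "xyz": [1, 0, 1], "spin": 0},
    {"claw": 0, "xyz": [1, 0, 1], "spin": 0},
    {"claw": 0, "xyz": [1, 0, 1], "spin": 0},
  ],
)

```text
time: 13.93
tool_pos: [0.4946, 0.1183, 0.0757]
ee_rot: [-0.0, 0.871, -0.491, 0.0]
force: [-1.6, -1.7, 9.2]
gripper_width: 0.0178
```

```bash
python3 -c "
from h import *
go()
"
```

```text
t 13.93 p [0.4946 0.1183 0.0757] yaw -58.79 zdir [ 0.001  0.    -1.   ] q [-0.73  0.39  0.44  2.13 -0.27  0.67 -1.13] F [-1.6 -1.7  9.2] w 0.0178
```

Emit:
jog_arm(
  commands=[
    {"claw": 0, "xyz": [0, 0, -4], "spin": 0},
    {"claw": 0, "xyz": [0, 0, -12], "spin": 0},
    {"claw": 0, "xyz": [0, 0, -25], "spin": 0},
    {"claw": 0, "xyz": [0, 0, -45], "spin": 0},
    {"claw": 0, "xyz": [0, 0, -70], "spin": 0},
    {"claw": 0, "xyz": [0, 0, -98], "spin": 0},
    {"claw": 0, "xyz": [0, 0, -128], "spin": 0},
    {"claw": 0, "xyz": [0, 0, -158], "spin": 0},
    {"claw": 0, "xyz": [0, 0, -188], "spin": 0},
    {"claw": 0, "xyz": [0, 0, -210], "spin": 0},
  ],
)

```text
time: 14.77
tool_pos: [0.4944, 0.1178, 0.2882]
ee_rot: [-0.001, 0.871, -0.491, 0.001]
force: [1.4, 0.5, -3.0]
gripper_width: 0.0176
```

Emit:
jog_arm(
  commands=[
    {"claw": 0, "xyz": [0, 0, -12], "spin": 0},
    {"claw": 0, "xyz": [0, 0, -12], "spin": 0},
    {"claw": 0, "xyz": [0, 0, -12], "spin": 0},
  ],
)

```text
time: 15.02
tool_pos: [0.4941, 0.1181, 0.2974]
ee_rot: [-0.0, 0.871, -0.491, 0.0]
force: [0.9, 0.5, -2.8]
gripper_width: 0.0181
```

```bash
python3 -c "
from h import *
import cv2
from station import snapshot
B[:]=[.481,-.215]
g=side(B,BY,-.067)
go(([*g,.3],-77.65))
P=camera_params('wrist');np.save('P7.npy',P['view'])
for n in ('side','wrist'): cv2.imwrite('pics/%s7.png'%n,snapshot(n)[:,:,::-1])
"
```

```text
t 15.02 p [0.4941 0.1181 0.2974] yaw -58.77 zdir [ 0.001  0.001 -1.   ] q [-0.85  0.09  0.53  1.92 -0.05  1.15 -1.33] F [ 0.9  0.5 -2.8] w 0.0181
  -> [341.4 205.6  -2.9] spin 18.88
```

View pics/side7.png

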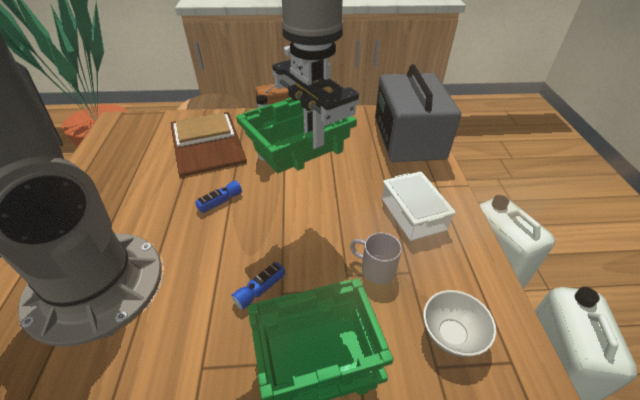

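View pics/wrist7.png

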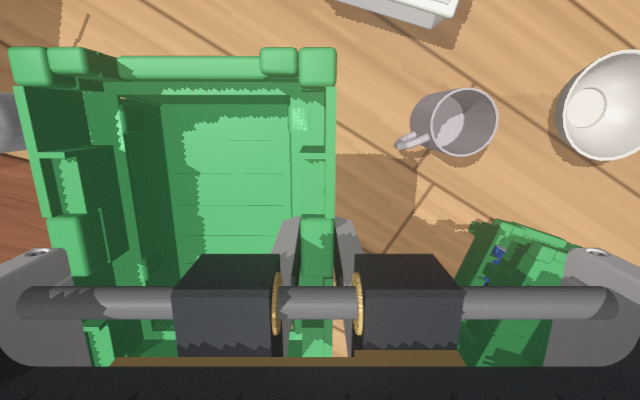

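Emit:
jog_arm(
  commands=[
    {"claw": 0, "xyz": [8, 5, -1], "spin": 0},
    {"claw": 0, "xyz": [26, 15, -3], "spin": 1},
    {"claw": 0, "xyz": [50, 30, -3], "spin": 2},
    {"claw": 0, "xyz": [76, 46, -3], "spin": 4},
    {"claw": 0, "xyz": [102, 61, -3], "spin": 6},
    {"claw": 0, "xyz": [128, 77, -3], "spin": 8},
    {"claw": 0, "xyz": [154, 93, -3], "spin": 10},
    {"claw": 0, "xyz": [180, 108, -3], "spin": 12},
    {"claw": 0, "xyz": [206, 124, -3], "spin": 14},
    {"claw": 0, "xyz": [232, 140, -3], "spin": 16},
  ],
)

```text
time: 15.95
tool_pos: [0.4935, -0.1558, 0.2999]
ee_rot: [0.0, 0.793, -0.609, -0.0]
force: [1.4, -0.1, -2.4]
gripper_width: 0.0176
```

```bash
python3 -c "
from h import *
B[:]=[.481,-.215]
g=side(B,BY,-.067)
go(([*g,.3],-77.65))
"
```

```text
t 15.95 p [ 0.4935 -0.1558  0.2999] yaw -74.98 zdir [-0.001 -0.    -1.   ] q [-0.53  0.12  0.79  1.9  -0.09  1.16 -1.02] F [ 1.4 -0.1 -2.4] w 0.0176
  -> [ 1.208e+02  3.060e+01 -1.000e-01] spin 2.67
```

Emit:
jog_arm(
  commands=[
    {"claw": 0, "xyz": [26, 7, 0], "spin": 1},
    {"claw": 0, "xyz": [52, 13, 0], "spin": 2},
    {"claw": 0, "xyz": [76, 19, 0], "spin": 2.7},
    {"claw": 0, "xyz": [96, 24, 0], "spin": 2.7},
    {"claw": 0, "xyz": [110, 28, 0], "spin": 2.7},
    {"claw": 0, "xyz": [118, 30, 0], "spin": 2.7},
    {"claw": 0, "xyz": [118, 30, 0], "spin": 2.7},
    {"claw": 0, "xyz": [118, 30, 0], "spin": 2.7},
    {"claw": 0, "xyz": [118, 30, 0], "spin": 2.7},
  ],
)

```text
time: 16.7
tool_pos: [0.4967, -0.2738, 0.2999]
ee_rot: [-0.0, 0.78, -0.626, -0.0]
force: [-0.4, 0.0, -3.1]
gripper_width: 0.0174
```

```bash
python3 -c "
from h import *
B[:]=[.481,-.215]
g=side(B,BY,-.067)
go(([*g,.3],-77.65),([*g,.25],-77.65))
P=camera_params('wrist')
s=robot.sense();p=s['tool_pos'];ya=np.radians(yawof(s['ee_rot']))
# tray +y dir = -tool x ; tray x = ya+90
ex=np.array([np.cos(ya+np.pi/2),np.sin(ya+np.pi/2)]);ey=-np.array([np.cos(ya),np.sin(ya)])
for n,uv in (('s-',(336,47)),('s+',(9,47))):
  for dz in (0,-.005,-.01):
    w=ray(P,uv,p[2]+.0043+dz)[:2]-p[:2]; print(n,dz,'x',(w@ex).round(4),'y',(w@ey).round(4))
"
```

```text
t 16.7 p [ 0.4967 -0.2738  0.2999] yaw -77.45 zdir [-0.  0. -1.] q [-0.31  0.25  0.85  1.8  -0.2   1.18 -0.75] F [-0.4  0.  -3.1] w 0.0174
  -> [ 6.2  2.8 -0.1] spin 0.2
  -> [ 6.2  2.8 49.9] spin 0.2
s- 0 x 0.0994 y -0.0088
s- -0.005 x 0.1004 y -0.0091
s- -0.01 x 0.1014 y -0.0094
s+ 0 x 0.0995 y 0.1397
s+ -0.005 x 0.1004 y 0.1444
s+ -0.01 x 0.1014 y 0.149
```

Emit:
jog_arm(
  commands=[
    {"claw": 0, "xyz": [2, 1, 6], "spin": 0.2},
    {"claw": 0, "xyz": [5, 2, 18], "spin": 0.2},
    {"claw": 0, "xyz": [6, 3, 30], "spin": 0.2},
    {"claw": 0, "xyz": [6, 3, 40], "spin": 0.2},
    {"claw": 0, "xyz": [6, 3, 45], "spin": 0.2},
    {"claw": 0, "xyz": [6, 3, 45], "spin": 0.2},
    {"claw": 0, "xyz": [6, 3, 45], "spin": 0.2},
    {"claw": 0, "xyz": [6, 3, 45], "spin": 0.2},
  ],
)

```text
time: 17.37
tool_pos: [0.4954, -0.2812, 0.2554]
ee_rot: [0.0, 0.779, -0.627, 0.0]
force: [-0.8, 0.0, -2.7]
gripper_width: 0.0175
```

```bash
python3 -c "
from h import *
import cv2
from station import snapshot
B[:]=[.481,-.215]
g=side(B,BY,-.067)
go(([*g,.2217],-77.65))
for n in ('scene','side'): cv2.imwrite('pics/%s8.png'%n,snapshot(n)[:,:,::-1])
a=cv2.imread('pics/scene8.png')[70:230,130:270];b=cv2.imread('pics/side8.png')[230:400,225:425]
cv2.imwrite('pics/c12.png',cv2.resize(a,None,fx=4,fy=4,interpolation=cv2.INTER_CUBIC))
cv2.imwrite('pics/c13.png',cv2.resize(b,None,fx=3.5,fy=3.5,interpolation=cv2.INTER_CUBIC))
"
```

```text
t 17.37 p [ 0.4954 -0.2812  0.2554] yaw -77.68 zdir [ 0. -0. -1.] q [-0.27  0.3   0.84  1.85 -0.25  1.1  -0.7 ] F [-0.8  0.  -2.7] w 0.0175
  -> [-0.7 -0.1 33.7] spin -0.03
```

View pics/c12.png

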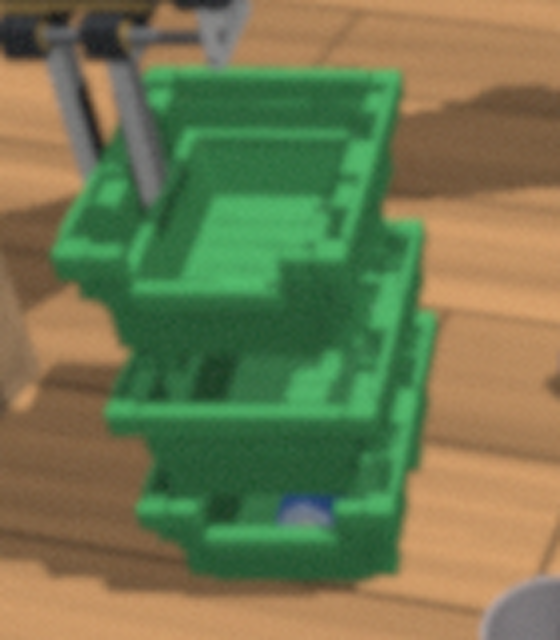

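View pics/c13.png

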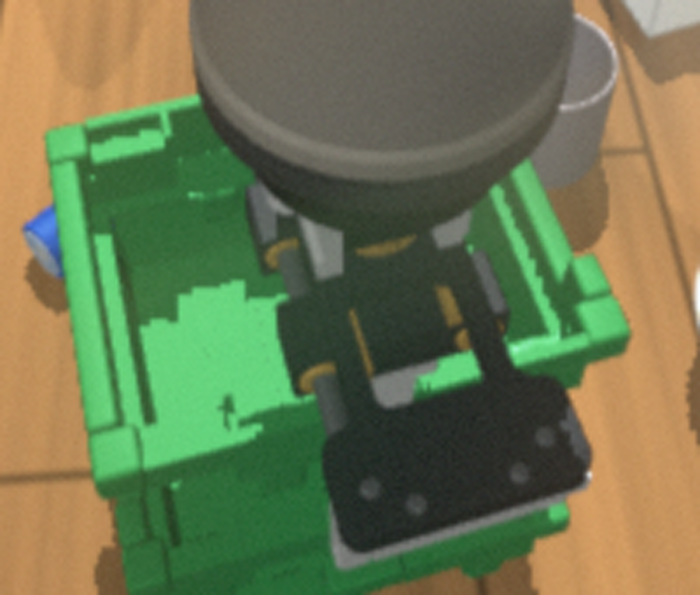

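```bash
python3 - <<'E'
from h import *
sc=camera_params("scene");sd=camera_params("side")
def f(im,u,v): 
    return ((u+.5)/4-.5+130,(v+.5)/4-.5+70) if im=='s' else ((u+.5)/3.5-.5+225,(v+.5)/3.5-.5+230)
C={'p-':(-.098,-.074),'p+':(-.098,.074),'s+':(.098,.074),'s-':(.098,-.074)}
o1=[(sc,f('s',55,250),'s-'),(sc,f('s',345,256),'s+'),(sc,f('s',402,72),'p+'),(sc,f('s',148,72),'p-')]
o2=[(sd,f('d',630,335),'s-'),(sd,f('d',47,132),'p+'),(sd,f('d',98,485),'p-')]
for sag in (0,.004):
  for o in(o1,o2):
    t,a,r=fit([C[k] for _,_,k in o],[ray(P,uv,.2597-(sag if k[1]=='+' else 0)) for P,uv,k in o]);print(sag,t.round(4),np.degrees(a).round(2),(r*1000).round(1).tolist())
E
```

```text
0 [ 0.4804 -0.2145] 12.14 [[-4.3, -2.1], [-1.7, 0.8], [1.2, 1.9], [4.9, -0.6]]
0 [ 0.4818 -0.2168] 12.11 [[0.4, -0.1], [-0.5, 1.2], [0.2, -1.1]]
0.004 [ 0.4774 -0.2159] 13.08 [[-2.1, -2.4], [-2.5, -1.9], [-1.8, 2.1], [6.4, 2.2]]
0.004 [ 0.4816 -0.2159] 11.86 [[0.7, -0.5], [-1.5, 2.8], [0.8, -2.3]]
```

Aligned (0.481, -0.2155, 12.1°) with the tower. Lower gently.

Emit:
jog_arm(
  commands=[
    {"claw": 0, "xyz": [0, 0, 5], "spin": 0},
    {"claw": 0, "xyz": [0, 0, 10], "spin": 0},
    {"claw": 0, "xyz": [0, 0, 15], "spin": 0},
    {"claw": 0, "xyz": [0, 0, 19], "spin": 0},
    {"claw": 0, "xyz": [0, 0, 22], "spin": 0},
    {"claw": 0, "xyz": [0, 0, 25], "spin": 0},
    {"claw": 0, "xyz": [0, 0, 27], "spin": 0},
    {"claw": 0, "xyz": [0, 0, 29], "spin": 0},
    {"claw": 0, "xyz": [0, 0, 29], "spin": 0},
  ],
)

```text
time: 18.22
tool_pos: [0.4951, -0.281, 0.2258]
ee_rot: [0.0, 0.779, -0.627, -0.0]
force: [-0.1, -0.3, -2.7]
gripper_width: 0.018
```

```bash
python3 -c "
from h import *
B[:]=[.481,-.215]
g=side(B,BY,-.067)
go(([*g,.2217],-77.65))
"
```

```text
t 18.22 p [ 0.4951 -0.281   0.2258] yaw -77.68 zdir [-0.  0. -1.] q [-0.25  0.33  0.82  1.89 -0.28  1.04 -0.67] F [-0.1 -0.3 -2.7] w 0.018
  -> [-0.5 -0.4  4.1] spin -0.03
```

Emit:
jog_arm(
  commands=[
    {"claw": 0, "xyz": [0, 0, 1], "spin": 0},
    {"claw": 0, "xyz": [0, 0, 2], "spin": 0},
    {"claw": 0, "xyz": [0, 0, 3], "spin": 0},
    {"claw": 0, "xyz": [0, 0, 4], "spin": 0},
    {"claw": 0, "xyz": [0, 0, 4.5], "spin": 0},
    {"claw": 0, "xyz": [0, 0, 4.5], "spin": 0},
  ],
)

```text
time: 18.72
tool_pos: [0.4952, -0.2811, 0.2217]
ee_rot: [-0.0, 0.779, -0.627, -0.0]
force: [-0.2, 0.2, -1.2]
gripper_width: 0.018
```

```bash
python3 -c "
from h import *
go()
"
```

```text
t 18.72 p [ 0.4952 -0.2811  0.2217] yaw -77.68 zdir [ 0.  0. -1.] q [-0.25  0.34  0.81  1.89 -0.29  1.03 -0.67] F [-0.2  0.2 -1.2] w 0.018
```

Go 1 mm more at a time to confirm contact.

Emit:
jog_arm(
  commands=[
    {"claw": 0, "xyz": [0, 0, 0.5], "spin": 0},
    {"claw": 0, "xyz": [0, 0, 1], "spin": 0},
    {"claw": 0, "xyz": [0, 0, 1], "spin": 0},
    {"claw": 0, "xyz": [0, 0, 1], "spin": 0},
  ],
)

```text
time: 19.05
tool_pos: [0.4954, -0.2814, 0.2216]
ee_rot: [-0.0, 0.779, -0.627, 0.0]
force: [-4.4, 1.9, 15.6]
gripper_width: 0.0174
```

```bash
python3 -c "
from h import *
go()
"
```

```text
t 19.05 p [ 0.4954 -0.2814  0.2216] yaw -77.69 zdir [ 0.001  0.    -1.   ] q [-0.25  0.34  0.81  1.89 -0.29  1.03 -0.67] F [-4.4  1.9 15.6] w 0.0174
```

Firm contact at the stacked height; back off 1 mm and release.

Emit:
jog_arm(
  commands=[
    {"claw": 0, "xyz": [0, 0, -0.7], "spin": 0},
    {"claw": 19, "xyz": [0, 0, -0.7], "spin": 0},
    {"claw": 20, "xyz": [0, 0, -0.7], "spin": 0},
    {"claw": 22, "xyz": [0, 0, -0.7], "spin": 0},
    {"claw": 28, "xyz": [0, 0, -0.7], "spin": 0},
    {"claw": 38, "xyz": [0, 0, -0.7], "spin": 0},
    {"claw": 38, "xyz": [0, 0, -0.7], "spin": 0},
    {"claw": 38, "xyz": [0, 0, -0.7], "spin": 0},
  ],
)

```text
time: 19.72
tool_pos: [0.4952, -0.281, 0.2213]
ee_rot: [0.0, 0.779, -0.627, -0.0]
force: [-0.3, 0.0, -0.3]
gripper_width: 0.038
```

Emit:
jog_arm(
  commands=[
    {"claw": 38, "xyz": [0, 0, -6], "spin": 0},
    {"claw": 38, "xyz": [0, 0, -15], "spin": 0},
    {"claw": 40, "xyz": [0, 0, -30], "spin": 0},
    {"claw": 50, "xyz": [0, 0, -55], "spin": 0},
    {"claw": 60, "xyz": [0, 0, -85], "spin": 0},
    {"claw": 60, "xyz": [0, 0, -110], "spin": 0},
    {"claw": 60, "xyz": [0, 0, -120], "spin": 0},
    {"claw": 60, "xyz": [0, 0, -120], "spin": 0},
  ],
)

```text
time: 20.38
tool_pos: [0.496, -0.2817, 0.3442]
ee_rot: [-0.001, 0.779, -0.627, 0.002]
force: [-0.1, -0.3, -0.6]
gripper_width: 0.06
```

```bash
python3 -c "
from h import *
import cv2
from station import snapshot
go()
for n in ('scene','side','wrist'): cv2.imwrite('pics/%s9.png'%n,snapshot(n)[:,:,::-1])
a=cv2.imread('pics/scene9.png')[70:230,130:270];b=cv2.imread('pics/side9.png')[230:400,225:425]
cv2.imwrite('pics/c14.png',cv2.resize(a,None,fx=4,fy=4,interpolation=cv2.INTER_CUBIC))
cv2.imwrite('pics/c15.png',cv2.resize(b,None,fx=3.5,fy=3.5,interpolation=cv2.INTER_CUBIC))
"
```

```text
t 20.38 p [ 0.496  -0.2817  0.3442] yaw -77.69 zdir [ 0.004 -0.001 -1.   ] q [-0.32  0.21  0.87  1.74 -0.17  1.26 -0.77] F [-0.1 -0.3 -0.6] w 0.06
```

View pics/c14.png

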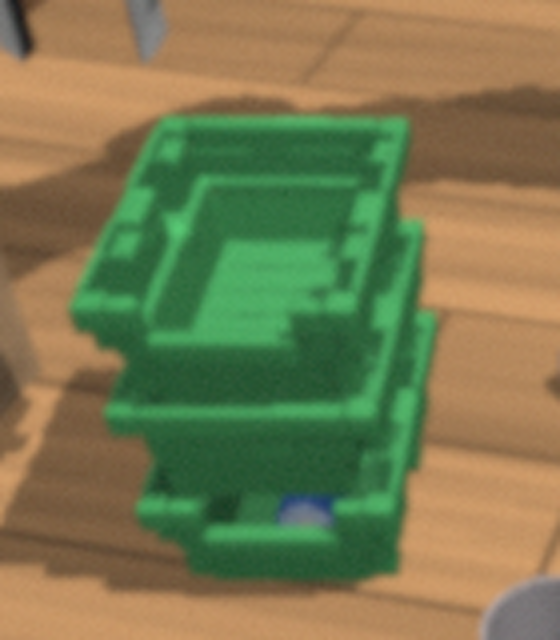

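View pics/c15.png

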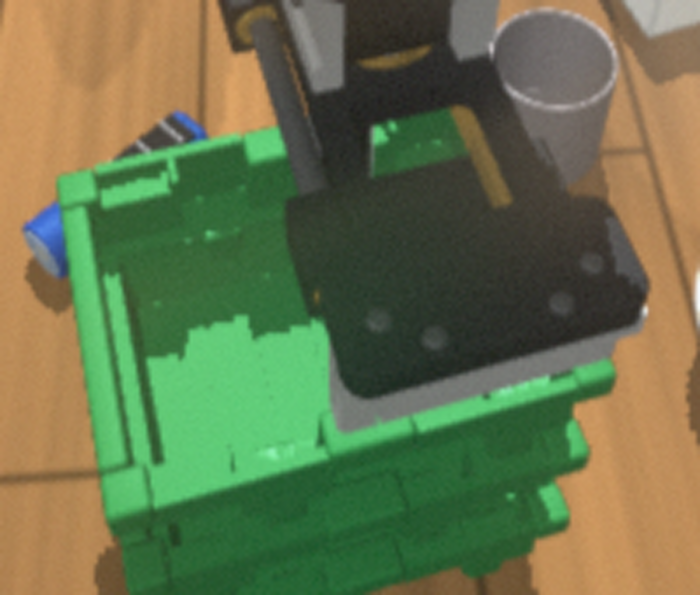

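View pics/scene9.png

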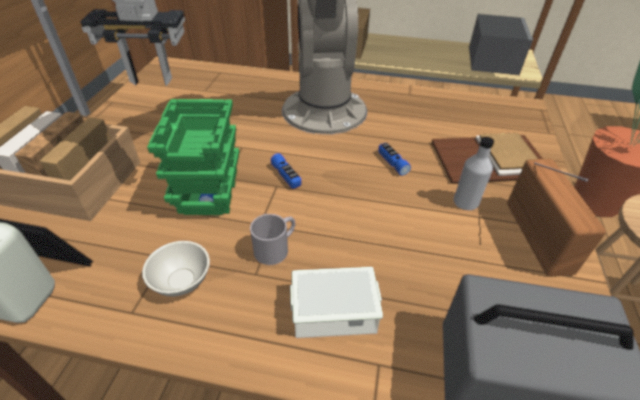

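```bash
python3 - <<'E'
from h import *
sc=camera_params("scene");sd=camera_params("side")
def f(im,u,v): 
    return ((u+.5)/4-.5+130,(v+.5)/4-.5+70) if im=='s' else ((u+.5)/3.5-.5+225,(v+.5)/3.5-.5+230)
C={'p-':(-.098,-.074),'p+':(-.098,.074),'s+':(.098,.074),'s-':(.098,-.074)}
o1=[(sc,f('s',73,303),'s-'),(sc,f('s',356,303),'s+'),(sc,f('s',410,120),'p+'),(sc,f('s',158,120),'p-')]
o2=[(sd,f('d',613,370),'s-'),(sd,f('d',58,178),'p+'),(sd,f('d',107,518),'p-')]
for o in(o1,o2):
    t,a,r=fit([C[k] for _,_,k in o],[ray(P,uv,.226) for P,uv,k in o]);print(t.round(4),np.degrees(a).round(2),(r*1000).round(1).tolist())
for (P,u,k) in o1:
    u2=[x[1] for x in o2 if x[2]==k]
    if not u2: continue
    A=[]
    for Q,w in((P,u),(sd,u2[0])):
        M=np.array(Q["camera_matrix"])@np.array(Q["view"])[:3]; A+= [w[0]*M[2]-M[0],w[1]*M[2]-M[1]]
    X=np.linalg.svd(np.array(A))[2][-1];print(k,(X[:3]/X[3]).round(4))
s=robot.sense();print(s['time'],s['force'].round(2))
E
```

```text
[ 0.4781 -0.2156] 12.72 [[-2.6, -1.8], [-3.6, -0.4], [1.8, 3.8], [4.4, -1.6]]
[ 0.4808 -0.2151] 12.47 [[0.4, 0.3], [0.3, 0.2], [-0.7, -0.5]]
s- [ 0.5914 -0.2661  0.2285]
p+ [ 0.3683 -0.162   0.2253]
p- [ 0.4018 -0.3104  0.2263]
20.5333 [-0.3   0.17 -0.68]
```

```bash
python3 -c "
from station import robot
print(robot.finish_job())"
```

```text
the job is handed in; nothing more can be done
None
```

The three-tier tower is built and I handed the job in at about 20.5 s; it reports no verdict. I lifted the upper spare out and turned it half round. I lowered it into the bottom tray's pockets until the wrist force showed its weight coming off the gripper. I then set the lower spare on top, turned end for end to that one. I pressed about 1 mm to confirm it had seated, then released it.

- **Middle tray:** the fit after release puts its centre at about (0.481, -0.214) m, with its rim at 0.150–0.154 m. The rim should be at 0.153 m.
- **Top tray:** its rim reads 0.225–0.229 m against an expected 0.226 m. The side camera puts its centre at (0.481, -0.215) m. The scene camera read x about 3 mm shorter; both are inside the 8 mm allowance.
- **Alignment:** the fitted directions agree within about 1.5° on both trays. My pixel readings are good to only a few millimetres, so I checked level through corner heights rather than measuring it directly.
- **Everything else:** the bottom tray's corner is at the same pixel as at the start, and the torch is visible inside it. The mug, bowl, snap box and bottle look unmoved in the pictures, though I did not measure them again at the end. The gripper was open and clear above the tower, with no force beyond noise.

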